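Set up the sharpening plate holder

ROBOT

A 7-joint arm with a two-finger parallel gripper is mounted at the origin on the work surface. World frame = base frame: x ahead of the robot, y to its left, z up, the work surface at z = 0. Lengths are in m, angles in rad, forces in N, time in s.
With the tool pointing down it reaches from about 0.4 to 0.85 m from the base axis. Payload 4.5 kg.
Tool frame: the origin (TCP) lies on the centre line of the jaws, within the pads' length; the fingertips stand 14 mm ahead of it and the grasp point (between the pads) lies 5 mm behind it (r.tcp_to_tips is the z of the fingertips in the tool frame, in m); z points along the fingers, y is the direction in which the jaws open and shut (so a half turn about z gives the same grasp; the last joint's range is limited). The gripper opens to 88 mm and grips with 3 to 60 N. Pads are 18 mm wide; open, the fingers measure 123 mm over their backs; the gripper's body (75 mm by 187 mm) begins 45 mm behind the grasp point.
Start: joints at [-1.292, 0.689, -0.195, 1.565, 0.157, 0.902, -0.215], TCP at [0.151, 0.606, 0.253] pointing down, gripper open.
Joint ranges: [-3.01, 3.01], [-0.46, 2.08], [-1.47, 1.51], [0.13, 2.56], [-1, 4.14], [0.04, 2.09], [-2.66, 2.66]. Speed limits (rad/s): [2.57, 2.57, 3.14, 3.14, 3.14, 3.14, 3.14].

INTERFACE

Orientations are given as a unit quaternion [x, y, z, w].
In Python, from plant import r, viewer gives the robot as it stands.
- The arm moves only by the shell command python3 -m inch 'ROWS' [FORCE]. ROWS is JSON, a list of rows, each a list of 3 entries, a list of its own where there are three numbers: the closure, from 0 (fully open) to 1 (shut), then the shift along the tool's x, y, z in cm, then the turn about the tool's z in degrees. In form: [[fingers, [x, y, z], yaw], ...]. A call has 1 to 20 rows; each row is the pose to reach, as a shift and turn from the pose commanded when the call began, along the tool's axes at that moment; what a row does not reach only later rows make up. A row lasts 1/10 s, in which the tool goes at most 50 mm and 8.59 degrees, less where a joint would pass 70% of its speed; a pose out of reach is approached as far as the arm can. A call with a gripper value outside its range is refused whole. The fingers move at their own pace and stop on an object; FORCE is the grip in N (left out, the last holds). Time passes only in rows, so rows that repeat a pose let the fingers close. It gives the time, the measured TCP pose, the force and the opening at its end, in the units of the state.
- r.get_state(): the state, without advancing time (a new reading comes with each control period).
- viewer.snapshot(name): name is "scene" or "top"; returns the picture (480x640x3 uint8, red, green, blue); there is no depth.
- viewer.camera_params(name): a dict with "intrinsics" (3x3 intrinsics, pixels), "k1" (the pictures are not rectified: a ray, as slopes to the right and down, at radius r is drawn at 1 + k1 r^2 times it, then the intrinsics apply), "world_to_cam" (4x4, takes a point from world to camera coordinates). Camera axes: x right, y up, looking along -z (the intrinsics and any distortion apply to the point x, -y, -z); pixel columns grow to the right and rows downward; lengths in m; the calibration is good to about 2 mm. A picture is of the moment at which its call begins. camera_params takes no time and is no camera call.
- r.finish_job(): hands the job in, once; it reports no verdict.
Trained networks look in the newest picture that a camera, given by its name, has taken for a name from the list of things; names that differ only in an ending like _2 or _b are one class to them, and where a whole thing is asked for, a point or a joint stands for the part that bears it (a point fixed in the world has none). Each returns a list of dicts, best first, with "p" (0 to 1); they miss things now and then, are a little off and sometimes report something else, mostly with a low value. They report only what shows in the picture. A call takes as long as a camera call. They do not tell look-alikes from the thing itself.
- viewer.outline_of(camera, name): "pixels" (480x640 bool, what is visible of it) and "bbox" ([left, top, width, height] in pixels, round what is visible of it).
The state is a dict: "clock": time; "q": joint angles; "qd": joint speeds; "joint_torque": joint torques, N m; "tool_pos": TCP position; "eef_rot": TCP orientation; "contact_force": force on the tool from outside, world axes, zero at the start; "moment": the same for the moment, N m; "opening": opening from 0.0 (shut) to 1.0 (fully open).
Only numpy, scipy, OpenCV 4.12 (cv2) and the standard library are available. Lean on these libraries where they do the work, as an engineer would, in place of code of your own. Each camera call takes 0.05 s, during which the arm holds its last target.

TASK

Get the sharpening gear ready on the counter: loosen the orange clamp knob of the plate holder, draw its jaw back, lay the red sharpening plate flat on the rubber bed, centred and in line with the rail, between stop and jaw, push the jaw in so that the plate is held end to end between jaw and fixed stop with no slack, and tighten the knob fully. Lay every other sharpening plate flat across both bars of the wooden draining rack, about centred lengthwise and none on top of another (the plates are too thin to pinch on the counter, but one that sticks out past the front edge can be gripped by its sides). Leave the crockery and the other kitchen things where they are, and let no plate fall to the floor.

Things in the scene. Friction and masses are not known exactly. Their poses are not given: they have to be found in the camera images.
- plate_red: Thin flat steel sharpening plate, red-faced (the one that goes in the holder), 170 x 55 x 3 mm, 210 g. Starts flat on the counter, length roughly along world x. Origin: centre of its underside; own x along the length, y across, z up. Either way round will do. Too thin to pinch on the counter; slides on it easily (friction about 0.4), so a fingertip pressed on its face can drag it.
- plate_green: Thin flat steel sharpening plate, green-faced (a spare; may be absent), 170 x 55 x 3 mm, 210 g. Starts flat on the counter, length roughly along world x. Origin: centre of its underside; own x along the length, y across, z up. Either way round will do. Too thin to pinch on the counter; slides on it easily (friction about 0.4), so a fingertip pressed on its face can drag it.
- plate_grey: Thin flat steel sharpening plate, dark-grey-faced (a spare; may be absent), 170 x 55 x 3 mm, 210 g. Starts flat on the counter, length roughly along world x. Origin: centre of its underside; own x along the length, y across, z up. Either way round will do. Too thin to pinch on the counter; slides on it easily (friction about 0.4), so a fingertip pressed on its face can drag it.
- counter_edge (a point): A point on the counter's straight front edge, at the level of the counter top (z = 0). The edge runs along world y, square, through this x; beyond it (greater x) there is nothing but the drop to the floor. The counter top is 35 mm thick.
- holder: Fixed plate holder: a 30 mm wide steel rail carrying, along its +x, a black fixed stop, a black rubber bed, the steel jaw with orange knob, a far foot. Origin: on the counter; x along the rail, z up. mm: stop x -128 to -100 (face at -100), y +-36, top 38; bed x -55 to 20, y +-46, top 30; rail top 22; far foot x 140 to 160, top 22. From x = 20 on, only the rail is under the plate: room for fingers.
- seat (a point): On the holder, 30 mm above the counter: where the origin of the red plate belongs when the plate lies on the bed centred across the rail with one end against the fixed stop. Axes as the holder's (x along the rail, away from the fixed stop).
- jaw (a joint): Slide of the jaw along the holder's x, m. Gap between jaw face and stop face = 0.130 + value; range 0 to 0.070, growing as it is drawn away from the stop; at 0.040 it just touches a 170 mm plate lying against the stop. Steel block 34 mm along x, 60 wide, top at z 38 mm. Freed it slides with about 2 N; clamped it holds against about 15 N.
- jaw_face (a point): Middle of the jaw's face that looks to the fixed stop, 31.5 mm above the counter; the face spans z 24 to 38, width 60 mm.
- clamp_knob (a joint): Turn of the clamp knob, rad. 0: fully tight (clockwise stop, seen from above). Turning anticlockwise as seen from above loosens it and the value grows, to a stop at 1.5; the jaw is free from about 0.5 up. Needs 0.12 to 0.2 N m; stays where it is left.
- knob_grip (a point): Middle of the orange knob's grip bar, on its upright axis, 65 mm above the counter; rides with the jaw, 17 mm from the jaw's face on the side away from the stop. Bar 46 mm long along this point's own y, 12 mm thick along its x, 24 mm tall (z 53 to 77 mm). Grip it across its thickness to turn it, and to draw or push the jaw.
- rack: Low oak draining rack, fixed: two bars along its own y, 190 mm long, 10 wide, at x = -38 and +38 mm, tops 30 mm above the counter, on two cross rails at y = -80 and +80 mm (14 wide, 100 long, tops at 18 mm). Origin: centre, on the counter. Plates lie across both bars, length along the rack's x; room for two side by side, at y about -45 and +45 mm.
- bento_box: Bystander, to be left alone: pale blue open bento box 180 x 110 x 52 mm. Origin: its underside.
- rice_paddle: Bystander, to be left alone: wooden rice paddle, 230 mm long, 62 mm wide, 8 mm thick, origin where blade meets handle. Origin: its underside.
- tamagoyaki_pan: Bystander, to be left alone: steel tamagoyaki pan 180 x 130 x 32 mm, wooden handle along its -x to 250 mm. Origin: its underside.
- soy_dish: Bystander, to be left alone: white ceramic soy dish, 84 mm across, 18 mm high. Origin: its underside.
- teacup: Bystander, to be left alone: blue ceramic teacup, 68 mm across, 75 mm high. Origin: its underside.
- soy_cruet: Bystander, to be left alone: amber soy cruet, 52 mm across, 110 mm high. Origin: its underside.
- chopstick_rest: Bystander, to be left alone: white chopstick rest 45 x 16 x 10 mm. Origin: its underside.
There are look-alikes about, which are no part of the job. Leave any yellow look-alike of the plate_red alone.

How it is judged:
On the way, in this order (a step that is already met when the one before it is completed fails the run):
1. the clamp knob is loosened (value of joint clamp_knob above 0.6 rad), for 0.2 s.
2. the red plate lies flat on the bed between stop and jaw while the knob is still loose (x of plate_red in the frame of seat between -0.006 and 0.036 m and y of plate_red in the frame of seat between -0.012 and 0.012 m and z of plate_red in the frame of seat between -0.003 and 0.0035 m and angle between plate_red's own z axis and vertical below 0.06 rad and value of joint clamp_knob above 0.5 rad), for 0.2 s.
At the end, for the whole second after the job is handed in: Red plate flat on the bed, within 6 mm of the seat along the rail, 12 mm across, 0.08 rad; jaw against it (below 0.044), knob tight (below 0.25). Each other plate flat across both rack bars, origin within 32 mm (x) and 90 mm (y) of the rack's, none on another. All at rest (x of plate_red in the frame of seat between -0.006 and 0.006 m and y of plate_red in the frame of seat between -0.012 and 0.012 m and z of plate_red in the frame of seat between -0.003 and 0.0035 m and angle between plate_red's own z axis and vertical below 0.06 rad and angle between the x axis of plate_red and the x axis of holder, either way round below 0.08 rad and value of joint jaw below 0.044 m and value of joint clamp_knob below 0.25 rad and linear speed of each of plate_red, plate_green, plate_grey below 0.02 m/s and x of plate_green in the frame of rack between -0.032 and 0.032 m and y of plate_green in the frame of rack between -0.09 and 0.09 m and z of plate_green in the frame of rack between 0.027 and 0.0325 m and angle between each of plate_green, plate_grey's own z axis and vertical below 0.05 rad and x of plate_grey in the frame of rack between -0.032 and 0.032 m and y of plate_grey in the frame of rack between -0.09 and 0.09 m and z of plate_grey in the frame of rack between 0.027 and 0.0325 m); the robot touches nothing.
It fails at once if a bystander is moved more than 30 mm (distance of any of bento_box, rice_paddle, tamagoyaki_pan, soy_dish, teacup, soy_cruet, chopstick_rest from where it was at the start of the episode above 0.03 m).
It fails at once if a plate falls off the counter (height (world z) of any of plate_red, plate_green, plate_grey below -0.08 m).
Of plate_green, plate_grey only 1 to 2 are there at a start; the rules pass over those that are not, and their reading is None.
At some moment in a run one of plate_red, plate_green, plate_grey may be knocked a few centimetres aside while the robot is not near it.
It also fails if it takes over 210 s, if anything falls off the work surface, if the arm or the gripper's body presses on something with over 40 N, if the wrist force passes 120 N, or if a joint passes its speed limit or range.

## Working session

There is one attempt and no reset: what is moved stays moved. The work goes in short steps, Python scripts to look and compute and a shell command to move; the robot and the scene stay as the last step left them, time stands still between calls to the robot, and variables do not carry over. Pictures are saved under pics/ and viewed, and the job is handed in when it is done.

```bash
ls; mkdir -p pics; python3 - <<'E'
from plant import r, viewer
import cv2
print(r.get_state())
for n in ("scene","top"):
    im=viewer.snapshot(n); cv2.imwrite(f"pics/{n}0.png",im[:,:,::-1]); print(viewer.camera_params(n))
E
```

```text
pics
{'clock': 0.0, 'q': array([-1.29221748,  0.68999732, -0.19454302,  1.56636302,  0.15731871,
        0.90251982, -0.21507326]), 'qd': array([-0.00147356, -0.00106722,  0.00106482,  0.00151614,  0.00044642,
        0.00072249,  0.00018386]), 'joint_torque': array([-4.16705143e-04, -5.27571774e+01, -1.26671176e+00, -1.53433245e+01,
       -5.26117883e-02,  6.54565782e-03,  1.73357021e-04]), 'tool_pos': array([0.15134951, 0.6057526 , 0.25189738]), 'eef_rot': array([ 1.22010849e-01,  9.92528316e-01, -9.44421685e-04, -4.76233734e-05]), 'contact_force': array([-0.45546929,  0.18456019, -0.91841479]), 'moment': array([-0.00300219,  0.01303478,  0.05519432]), 'opening': 0.9982251869824708}
{'intrinsics': array([[566.81662574,   0.        , 319.70972908],
       [  0.        , 566.81662574, 247.62338023],
       [  0.        ,   0.        ,   1.        ]]), 'k1': -0.1248160183591939, 'world_to_cam': array([[-0.77841329,  0.62760619, -0.01353603,  0.28985596],
       [-0.40032449, -0.47967814,  0.78080035,  0.15095182],
       [ 0.48354219,  0.61320417,  0.62463396, -1.85048536],
       [ 0.        ,  0.        ,  0.        ,  1.        ]])}
{'intrinsics': array([[590.87588393,   0.        , 322.22117358],
       [  0.        , 590.87588393, 242.50492482],
       [  0.        ,   0.        ,   1.        ]]), 'k1': -0.1381808640216453, 'world_to_cam': array([[-0.0163991 , -0.99977824, -0.01321125,  0.06909586],
       [ 0.99128451, -0.0179843 ,  0.13050508, -0.44102261],
       [-0.13071374, -0.01095594,  0.99135961, -1.54722542],
       [ 0.        ,  0.        ,  0.        ,  1.        ]])}
```

View pics/scene0.png

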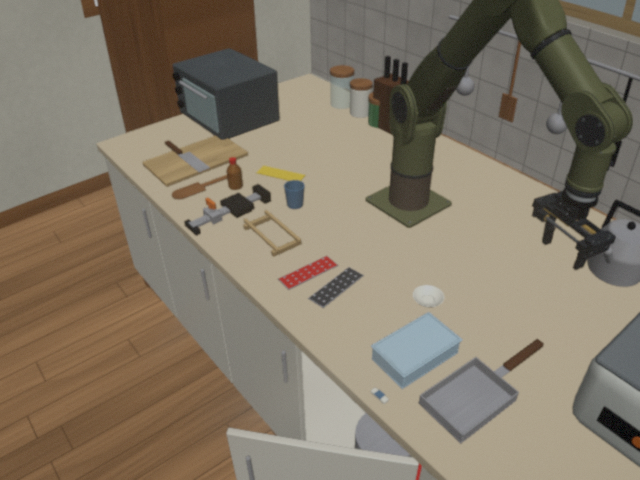

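View pics/top0.png

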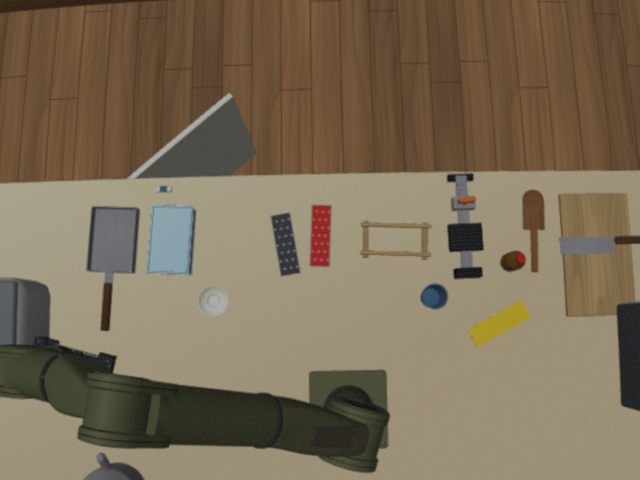

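Candidates: the red plate is at top (321,236). The yellow look-alike at (498,324) is not to be touched. The grey plate at (286,244) could be confused with the black rubber bed at (465,237), and I see no green plate. The knob is orange at (467,199); the red cruet cap at (520,259) could be mistaken for it.

```bash
cat > h.py <<'E'
import numpy as np, cv2
from plant import r, viewer
def par(c):
    p=viewer.camera_params(c); M=np.diag([1,-1,-1,1.])@p["world_to_cam"]
    return np.array(p["intrinsics"]),np.array([p["k1"],0,0,0.]),M
def world(c,px,z):
    K,d,M=par(c); u=cv2.undistortPoints(np.float64(px).reshape(-1,1,2),K,d).reshape(-1,2)
    R,t=M[:3,:3],M[:3,3]; C=-R.T@t
    D=np.c_[u,np.ones(len(u))]@R
    s=(np.broadcast_to(z,(len(u),))-C[2])/D[:,2]
    return C+s[:,None]*D
def pix(c,P):
    K,d,M=par(c); return cv2.projectPoints(np.float64(P).reshape(-1,1,3),cv2.Rodrigues(M[:3,:3])[0],M[:3,3],K,d)[0].reshape(-1,2)
def look(c,name): 
    im=viewer.snapshot(c); cv2.imwrite(f"pics/{name}.png",im[:,:,::-1]); return im
def crop(im,name,x,y,w,h,k):
    cv2.imwrite(f"pics/{name}.png",cv2.resize(im[y:y+h,x:x+w,::-1],None,fx=k,fy=k,interpolation=cv2.INTER_CUBIC))
def rect(c,mask,z):
    cs=max(cv2.findContours(mask.astype(np.uint8),cv2.RETR_EXTERNAL,cv2.CHAIN_APPROX_NONE)[0],key=cv2.contourArea)
    w=world(c,cs.reshape(-1,2),z)[:,:2]
    (cx,cy),(a,b),_=q=cv2.minAreaRect((w*1000).astype(np.float32))
    bx=cv2.boxPoints(q); e=max([bx[1]-bx[0],bx[2]-bx[1]],key=np.linalg.norm)
    th=np.degrees(np.arctan2(e[1],e[0])); th=(th+90)%180-90
    return np.round([cx,cy,a,b,th],1)
E
python3 - <<'E'
from h import *
T=look("top","top1");S=look("scene","scene1")
crop(T,"c_holder",400,160,160,140,5); crop(T,"c_plates",250,170,190,120,4)
crop(S,"c_sh",170,160,150,110,5)
for n,z in [("plate_red",.003),("plate_green",.003),("plate_grey",.003),("holder",.022),("rack",.03),("soy_cruet",.1),("clamp_knob",.077),("jaw",.038)]:
    for c in("top","scene"):
        for o in viewer.outline_of(c,n)[:3]:
            print(n,c,round(o["p"],2),o["bbox"],rect(c,o["pixels"],z))
print(world("top",[[250,177],[350,174],[420,172]],0))
E
```

```text
plate_red top 0.97 [466.2, 301.9, 63.6, 46.0] [ 216.9 -411.4   53.1  170.3  -62. ]
plate_red top 0.88 [307.9, 205.1, 24.0, 60.7] [464.3  65.   56.4 170.7  -2.1]
plate_red scene 0.87 [279.7, 254.9, 55.8, 35.8] [469.5  67.4  57.5 171.7  -2.3]
plate_red scene 0.67 [255.8, 167.7, 49.4, 10.2] [ 221.9 -411.5   59.8  172.7  -63.8]
plate_red scene 0.41 [205.5, 196.5, 17.4, 27.3] [ 524.6 -375.3  152.3   50.9   77.6]
plate_green top 0.51 [200.6, 287.1, 25.5, 31.1] [293.  358.2  77.6  76.3  44.9]
plate_grey top 0.75 [271.5, 212.6, 32.4, 63.2] [443.3 162.2 169.1  54.8   8.8]
plate_grey scene 0.58 [307.6, 265.5, 56.4, 41.0] [448.4 162.8 174.3  60.3   8.2]
holder top 0.91 [448.9, 173.3, 38.2, 105.7] [ 482.4 -323.1  291.6   95.3    1.1]
holder scene 0.86 [185.4, 183.2, 86.2, 52.8] [ 485.5 -336.9  155.1  307.6   -0.8]
rack top 0.76 [357.7, 218.9, 73.1, 40.7] [ 446.8 -133.5  186.    94.8   87. ]
rack scene 0.67 [245.9, 211.2, 54.0, 45.3] [ 462.  -119.7  203.6  106.3   86. ]
rack scene 0.67 [279.5, 254.4, 58.6, 36.6] [486.6  92.6  67.7 173.7  -3.1]
soy_cruet top 0.92 [498.9, 250.3, 26.1, 21.5] [ 376.3 -425.2   64.    51.6   88.7]
soy_cruet top 0.23 [460.6, 198.0, 14.1, 8.7] [ 534.4 -313.1   36.9   15.8   89.2]
soy_cruet scene 0.66 [224.9, 156.7, 16.9, 34.2] [ 419.9 -379.3  204.6   53.9   62.9]
soy_cruet scene 0.19 [201.6, 196.6, 21.8, 25.5] [ 586.9 -243.9  143.    50.3   76.9]
clamp_knob top 0.54 [455.6, 194.4, 20.9, 14.8] [ 540.3 -320.    45.8   24.1   89.2]
clamp_knob scene 0.59 [210.6, 199.0, 7.3, 10.2] [ 554.4 -299.5   75.5   22.2   70.2]
clamp_knob scene 0.39 [246.2, 211.2, 55.8, 45.4] [494.6 -67.9 194.8  98.2  85.9]
jaw top 0.56 [448.0, 195.2, 27.1, 16.4] [ 543.3 -320.2   39.7   67.7  -87. ]
jaw scene 0.76 [203.1, 197.5, 19.5, 23.7] [ 547.1 -329.8  147.4   47.7   77. ]
[[ 0.63289995  0.25910573  0.        ]
 [ 0.63563978 -0.01813539  0.        ]
 [ 0.63819669 -0.21245032  0.        ]]
```

View pics/c_holder.png

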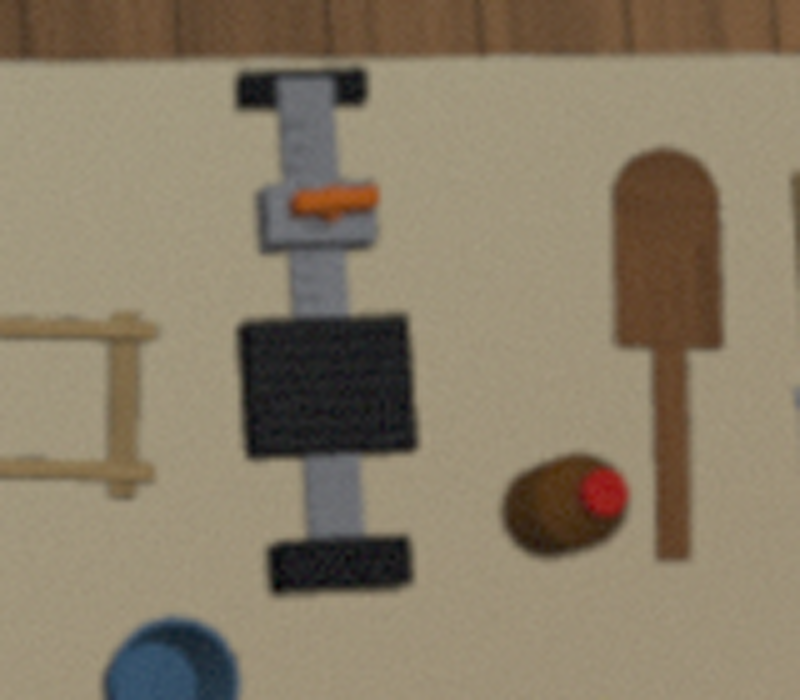

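View pics/c_sh.png

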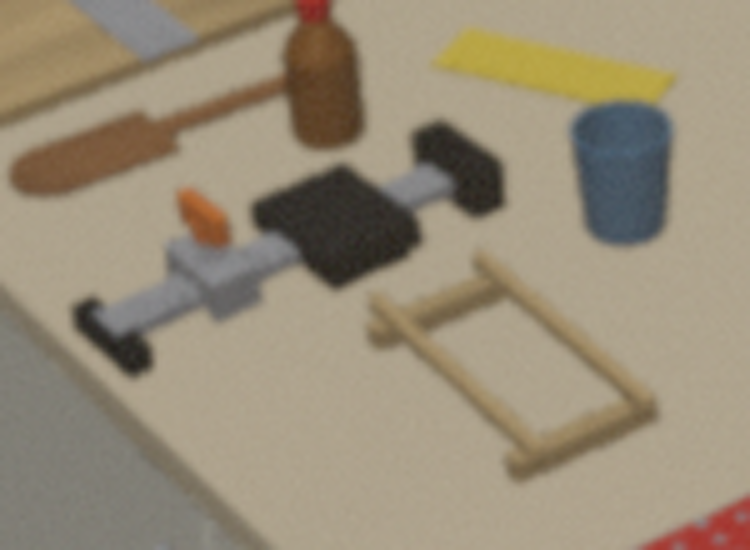

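View pics/c_plates.png

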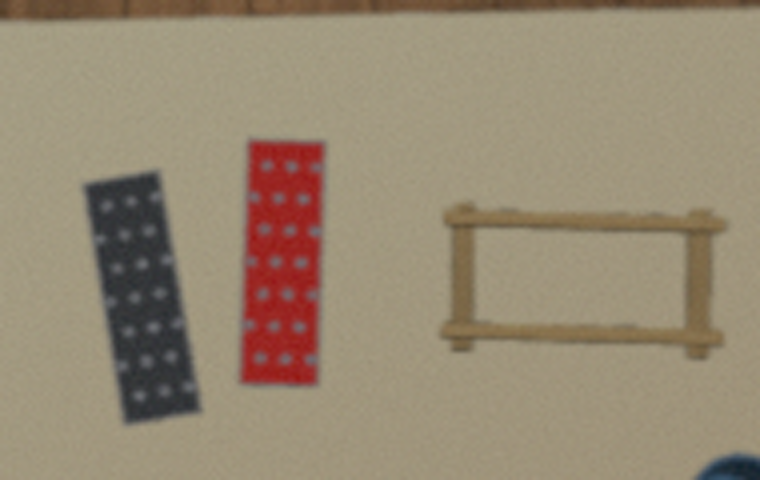

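The crop confirms the choice: the dotted red plate is at (321,236), and the yellow one is far off. Next I fit the holder, the knob and the rack from corner points and overlay the models to check.

```bash
cat >> h.py <<'E'
def box(x0,x1,y0,y1,z0,z1): return np.array([[x,y,z] for x in(x0,x1) for y in(y0,y1) for z in(z0,z1)])/1000
def place(P,pose):
    x,y,a=pose; c,s=np.cos(a),np.sin(a); return P@np.array([[c,-s,0],[s,c,0],[0,0,1]]).T+[x,y,0]
def hull(c,P): return cv2.convexHull(pix(c,P).astype(np.float32)).reshape(-1,2)
def draw(im,c,P,col=(255,0,255),k=1,off=(0,0)):
    cv2.polylines(im,[np.int32(np.round((hull(c,P)-off+.5)*k))],True,col,1)
HB=[box(-128,-100,-36,36,0,38),box(-55,20,-46,46,0,30),box(140,160,-36,36,0,22),box(-128,160,-15,15,0,22)]
RB=[box(-43,-33,-95,95,18,30),box(33,43,-95,95,18,30),box(-50,50,-87,-73,0,18),box(-50,50,73,87,0,18)]
def fitmask(c,mask,boxes,p0):
    from scipy.optimize import minimize
    y0,x0=[int(v.min())-8 for v in np.nonzero(mask)]; y1,x1=[int(v.max())+8 for v in np.nonzero(mask)]
    k=4; m=cv2.resize(mask[y0:y1,x0:x1].astype(np.float32),None,fx=k,fy=k,interpolation=cv2.INTER_LINEAR)>.5
    def cost(p):
        im=np.zeros(m.shape,np.uint8)
        for b in boxes: cv2.fillConvexPoly(im,np.int32(np.round((hull(c,place(b,(p[0]/1000,p[1]/1000,p[2]/100)))-[x0,y0]+.5)*k-.5)),1)
        return (im.astype(bool)^m).mean()
    q=[p0[0]*1000,p0[1]*1000,p0[2]*100]
    s=minimize(cost,q,method="Nelder-Mead",options=dict(initial_simplex=np.array([q]+[np.array(q)+d for d in([8,0,0],[0,8,0],[0,0,5])]),xatol=.05,fatol=1e-6,maxiter=400))
    return np.array([s.x[0]/1000,s.x[1]/1000,s.x[2]/100]),s.fun
E
python3 - <<'E'
from h import *
for c in("top","scene"):
    K,d,M=par(c); print(c,-M[:3,:3].T@M[:3,3])
    im=viewer.snapshot(c)
    k=5;off={"top":(400,160),"scene":(170,160)}[c]
    big=cv2.resize(im[off[1]:off[1]+120,off[0]:off[0]+150],None,fx=k,fy=k,interpolation=cv2.INTER_CUBIC)[:,:,::-1].copy()
    m=viewer.outline_of(c,"holder")[0]["pixels"]; 
    # include jaw/knob in model roughly
    jb=[box(63,97,-30,30,10,38)]
    ph,f=fitmask(c,m,HB+jb,(.475,-.32,0.02)); print("holder",ph,f)
    for b in HB: draw(big,c,place(b,ph),k=k,off=off)
    for o in viewer.outline_of(c,"rack")[:1]:
        pr,f=fitmask(c,o["pixels"],RB,(.457,-.13,-.05)); print("rack",pr,f)
        for b in RB: draw(big,c,place(b,pr),(255,255,0),k,off)
    cv2.imwrite(f"pics/fit_{c}.png",big)
E
```

```text
top [0.23606838 0.04419775 1.59232533]
holder [ 0.46816675 -0.3243036   0.02642582] 0.040434695512820515
rack [ 0.44866773 -0.13513687 -0.04650126] 0.035484749455337694
scene [1.18084519 1.02521824 1.04193628]
holder [ 0.46918029 -0.32826334  0.01321624] 0.05464572192513369
rack [ 0.45220166 -0.13568756 -0.05104086] 0.04123624522793622
```

View pics/fit_top.png

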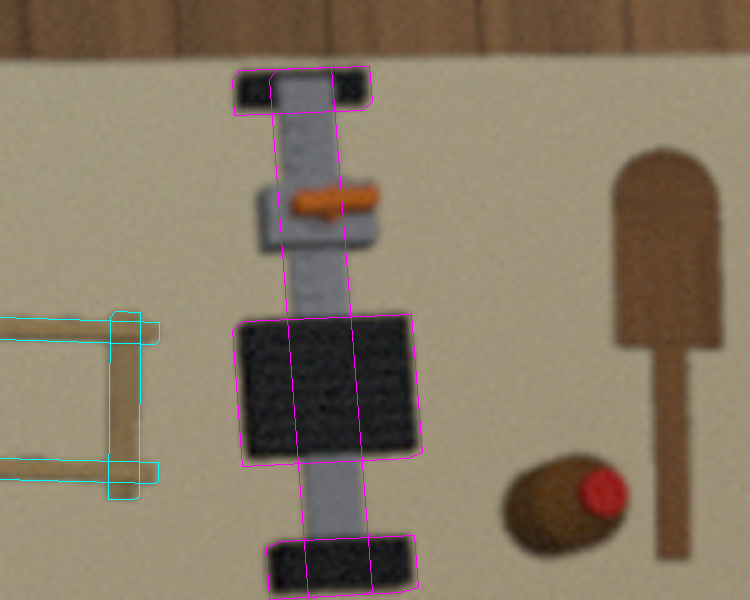

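View pics/fit_scene.png

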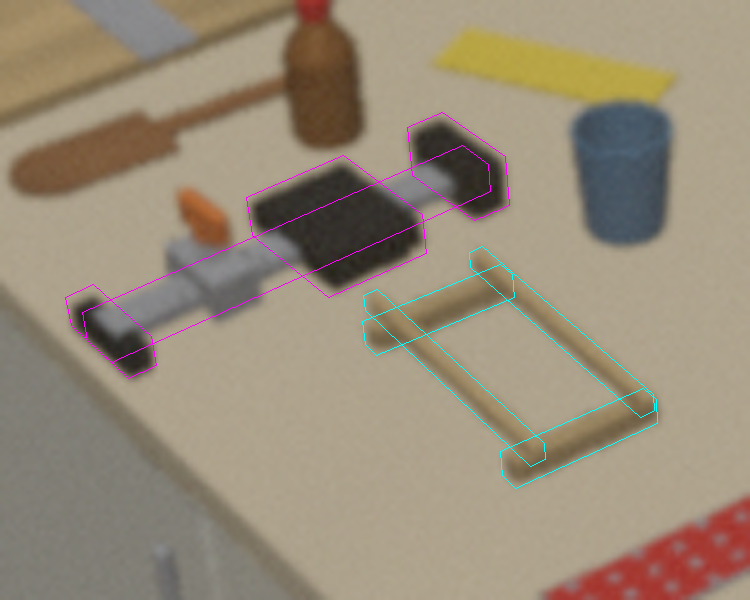

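```bash
python3 - <<'E'
from h import *
for c in("top","scene"):
    im=viewer.snapshot(c); hsv=cv2.cvtColor(im,cv2.COLOR_RGB2HSV)
    m=cv2.inRange(hsv,(5,160,110),(16,255,255)); b=np.zeros_like(m)
    if c=="top": b[180:220,445:490]=m[180:220,445:490]
    else: b[190:215,195:225]=m[190:215,195:225]
    ys,xs=np.nonzero(b); print(c,len(xs),xs.mean(),ys.mean(),world(c,[[xs.mean(),ys.mean()]],[.065]),world(c,[[xs.mean(),ys.mean()]],[.07]), rect(c,b,.07))
# triangulate by top centroid z .069 and scene z .065 consistency
s=r.get_state(); print(s["tool_pos"],s["q"])
from scipy.spatial.transform import Rotation as R
print(R.from_quat(s["eef_rot"]).as_matrix().round(3))
# expected line of knob along holder axis
E
```

```text
top 59 466.6101694915254 199.67796610169492 [[ 0.54489317 -0.32314662  0.065     ]] [[ 0.54388217 -0.32194404  0.07      ]] [ 543.  -321.7   40.5   10.8   89.2]
scene 40 210.15 203.15 [[ 0.54657837 -0.32238425  0.065     ]] [[ 0.54982457 -0.31548716  0.07      ]] [ 549.8 -315.9   52.9   15.    86.4]
[0.15146905 0.60640273 0.25272966] [-1.29218151  0.68913003 -0.19459906  1.56527857  0.15730424  0.9024891
 -0.21509333]
[[-0.97   0.242  0.   ]
 [ 0.242  0.97   0.   ]
 [ 0.     0.    -1.   ]]
```

```bash
cat >> h.py <<'E'
from scipy.spatial.transform import Rotation as Rot
def st():
    s=r.get_state(); M=Rot.from_quat(s["eef_rot"]).as_matrix(); a=np.degrees(np.arctan2(M[1,0],M[0,0]))
    print("t %.1f pos %s a %.1f F %s M %s open %.3f q %s tilt %.3f"%(s["clock"],s["tool_pos"].round(4),a,s["contact_force"].round(1),s["moment"].round(2),s["opening"],s["q"].round(2),M[2,2]))
    return s,M,a
def to(x,y,z,a=None):
    s,M,a0=st(); d=M.T@(np.array([x,y,z])-s["tool_pos"])*100
    yaw=0 if a is None else -((a-a0+180)%360-180)
    print("shift cm",d.round(2),"dist",np.linalg.norm(d).round(1),"yaw",round(yaw,1))
E
python3 -c "
from h import *
to(.52,.15,.25)"
```

```text
t 1.4 pos [0.1515 0.6064 0.2527] a 166.0 F [-0.1  0.9  0.5] M [-0.    0.03 -0.02] open 1.000 q [-1.29  0.69 -0.19  1.57  0.16  0.9  -0.22] tilt -1.000
shift cm [-46.82 -35.35   0.27] dist 58.7 yaw 0
```

```bash
python3 -m inch '[[0,[-46.8,-35.3,0],0],[0,[-46.8,-35.3,0],0],[0,[-46.8,-35.3,0],0],[0,[-46.8,-35.3,0],0],[0,[-46.8,-35.3,0],0],[0,[-46.8,-35.3,0],0],[0,[-46.8,-35.3,0],0],[0,[-46.8,-35.3,0],0],[0,[-46.8,-35.3,0],0],[0,[-46.8,-35.3,0],0],[0,[-46.8,-35.3,0],0],[0,[-46.8,-35.3,0],0],[0,[-46.8,-35.3,0],0],[0,[-46.8,-35.3,0],0]]'; python3 -c "
from h import *
to(.545,-.322,.20,90)"
```

```text
clock: 2.8
tool_pos: [0.5201, 0.15, 0.2526]
eef_rot: [0.123, 0.992, 0.0, -0.0]
contact_force: [-0.4, 1.0, 0.5]
opening: 0.998
t 2.8 pos [0.5201 0.15   0.2526] a 165.9 F [-0.4  1.   0.5] M [0.02 0.04 0.03] open 0.998 q [-0.2   0.58 -0.27  1.82  0.21  0.77  0.75] tilt -1.000
shift cm [-13.94 -45.17   5.24] dist 47.6 yaw 75.9
```

```bash
python3 -m inch '[[0,[-13.9,-45.2,0],76],[0,[-13.9,-45.2,0],76],[0,[-13.9,-45.2,0],76],[0,[-13.9,-45.2,0],76],[0,[-13.9,-45.2,0],76],[0,[-13.9,-45.2,0],76],[0,[-13.9,-45.2,0],76],[0,[-13.9,-45.2,0],76],[0,[-13.9,-45.2,0],76],[0,[-13.9,-45.2,0],76],[0,[-13.9,-45.2,0],76],[0,[-13.9,-45.2,5],76],[0,[-13.9,-45.2,5],76],[0,[-13.9,-45.2,5],76],[0,[-13.9,-45.2,5],76]]'; python3 -c "
from h import *
to(.545,-.322,.07,90); T=look('top','t2'); S=look('scene','s2'); crop(T,'t2c',400,160,160,140,5); crop(S,'s2c',150,130,160,120,5)"
```

```text
clock: 4.3
tool_pos: [0.5467, -0.3206, 0.2045]
eef_rot: [0.706, 0.708, 0.001, 0.001]
contact_force: [0.1, -1.0, 0.7]
opening: 1.001
t 4.3 pos [ 0.5467 -0.3206  0.2045] a 90.1 F [ 0.1 -1.   0.7] M [-0.09  0.05 -0.02] open 1.001 q [ 0.42  0.76  0.07  1.6  -0.07  0.79  0.52] tilt -1.000
shift cm [-0.13 -0.2  13.45] dist 13.5 yaw 0.1
```

View pics/t2c.png

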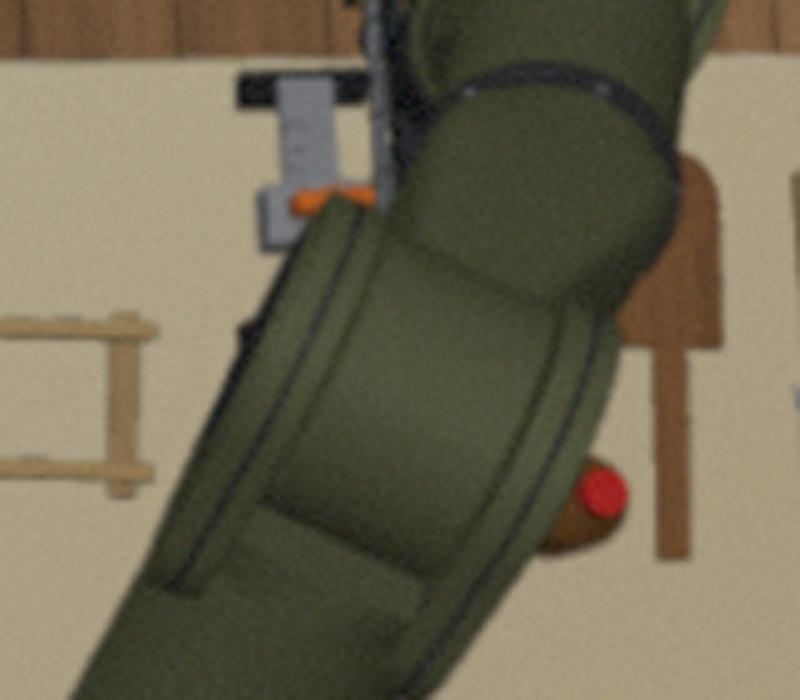

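View pics/s2c.png

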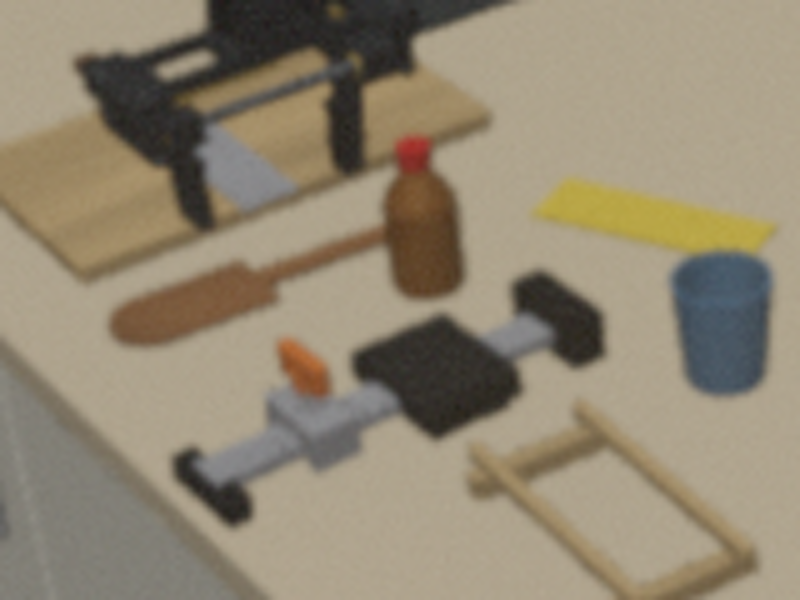

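The scene view shows the open fingers above the knob, straddling it along x (finger tips at crop (205,220) and (350,170), knob at (303,367)). Descending to grip it.

```bash
python3 -m inch '[[0,[-0.1,-0.2,5],0],[0,[-0.1,-0.2,10],0],[0,[-0.1,-0.2,12.5],0],[0,[-0.1,-0.2,14.2],0],[0,[-0.1,-0.2,14.2],0],[0,[-0.1,-0.2,14.2],0]]'; python3 -c "
from h import *
S=look('scene','s3'); crop(S,'s3c',150,130,160,120,5)"
```

```text
clock: 5.0
tool_pos: [0.5444, -0.3233, 0.0622]
eef_rot: [0.707, 0.707, 0.0, 0.001]
contact_force: [-0.7, 0.1, -0.0]
opening: 1.002
```

View pics/s3c.png

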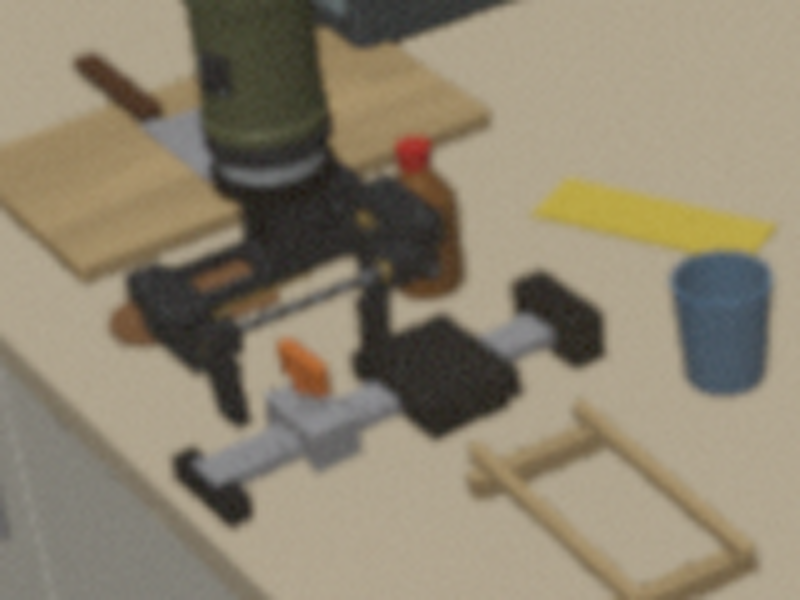

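```bash
python3 -m inch '[[1,[0,0,0],0],[1,[0,0,0],0],[1,[0,0,0],0],[1,[0,0,0],0],[1,[0,0,0],0],[1,[0,0,0],0],[1,[0,0,0],0],[1,[0,0,0],0],[1,[0,0,0],0],[1,[0,0,0],0]]' 25; python3 -c "
from h import *
st()"
```

```text
clock: 6.05
tool_pos: [0.5439, -0.3227, 0.0607]
eef_rot: [0.707, 0.707, 0.0, 0.0]
contact_force: [1.3, -0.4, -0.3]
opening: 0.142
t 6.0 pos [ 0.5439 -0.3227  0.0607] a 90.0 F [ 1.3 -0.4 -0.3] M [-0.15 -0.21  0.06] open 0.142 q [ 0.44  0.96  0.05  1.67 -0.08  0.51  0.53] tilt -1.000
```

The opening of 0.142 is about 12.5 mm, so the bar is held. Now loosening.

```bash
python3 -m inch '[[1,[0,0,0],-6],[1,[0,0,0],-14],[1,[0,0,0],-22],[1,[0,0,0],-30],[1,[0,0,0],-38],[1,[0,0,0],-46],[1,[0,0,0],-54],[1,[0,0,0],-62],[1,[0,0,0],-65],[1,[0,0,0],-65],[1,[0,0,0],-65],[1,[0,0,0],-65],[1,[0,0,0],-65]]' 25; python3 -c "
from h import *
st(); to(.590,-.3215,.0605)"
```

```text
clock: 7.35
tool_pos: [0.5427, -0.3234, 0.0606]
eef_rot: [0.217, 0.976, -0.001, -0.0]
contact_force: [-0.7, -2.8, 0.1]
opening: 0.142
t 7.3 pos [ 0.5427 -0.3234  0.0606] a 154.9 F [-0.7 -2.8  0.1] M [-0.58  0.25 -0.17] open 0.142 q [ 0.59  0.96 -0.23  1.66  0.35  0.56  1.28] tilt -1.000
t 7.3 pos [ 0.5427 -0.3234  0.0606] a 154.9 F [-0.7 -2.8  0.1] M [-0.58  0.25 -0.17] open 0.142 q [ 0.59  0.96 -0.23  1.66  0.35  0.56  1.28] tilt -1.000
shift cm [-4.2   2.17  0.  ] dist 4.7 yaw 0
```

```bash
python3 -m inch '[[1,[-0.6,0.3,0],0],[1,[-1.2,0.6,0],0],[1,[-1.8,0.9,0],0],[1,[-2.4,1.2,0],0],[1,[-3.0,1.5,0],0],[1,[-3.5,1.75,0],0],[1,[-3.5,1.75,0],0],[1,[-3.5,1.75,0],0]]' 25; python3 -c "
from h import *
st();T=look('top','t4'); S=look('scene','s4'); crop(S,'s4c',150,130,160,120,5)"
```

```text
clock: 8.15
tool_pos: [0.5842, -0.3224, 0.0607]
eef_rot: [0.217, 0.976, -0.0, 0.002]
contact_force: [0.9, -6.1, -3.4]
opening: 0.142
t 8.2 pos [ 0.5842 -0.3224  0.0607] a 155.0 F [ 0.9 -6.1 -3.4] M [-1.1  -0.11 -0.08] open 0.142 q [ 0.56  0.99 -0.24  1.55  0.34  0.64  1.29] tilt -1.000
```

View pics/s4c.png

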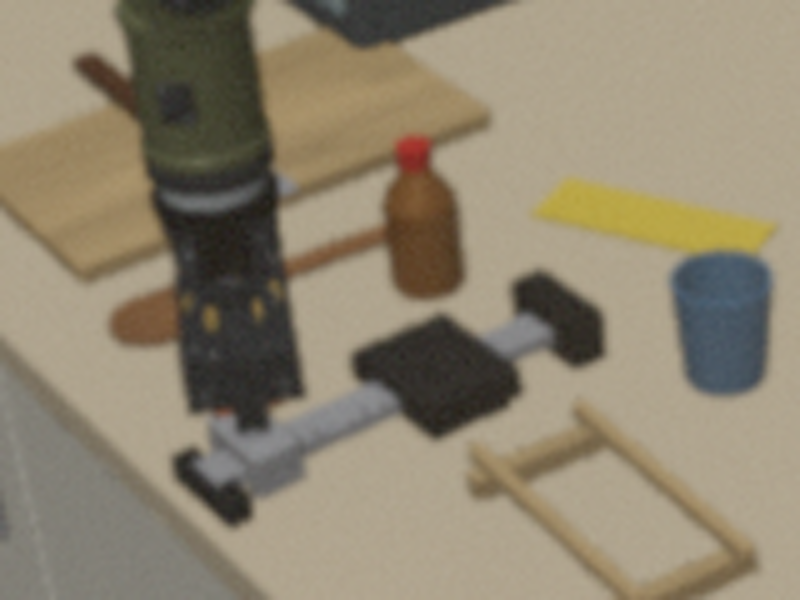

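The jaw now sits by the far foot (crop (255,455)) and the knob turned with the grip. Releasing and rising.

```bash
python3 -m inch '[[0.5,[0,0,0],0],[0.5,[0,0,0],0],[0.5,[0,0,0],0],[0.5,[0,0,0],0],[0.5,[0,0,-5],0],[0.5,[0,0,-10],0],[0.5,[0,0,-12],0],[0.5,[0,0,-12],0]]' 25; python3 -c "
from h import *
st();T=look('top','t5'); S=look('scene','s5'); crop(S,'s5c',150,130,160,120,5)
for c in('top','scene'):
  for n in('plate_red','plate_grey','plate_green'):
    for o in viewer.outline_of(c,n)[:3]: print(c,n,round(o['p'],2),rect(c,o['pixels'],.003))
to(.49,.06,.12,180)"
```

```text
clock: 9.05
tool_pos: [0.5849, -0.3221, 0.1849]
eef_rot: [0.217, 0.976, -0.0, 0.004]
contact_force: [0.1, -0.3, -0.3]
opening: 0.497
t 9.1 pos [ 0.5849 -0.3221  0.1849] a 155.0 F [ 0.1 -0.3 -0.3] M [-0.    0.03 -0.03] open 0.497 q [ 0.58  0.83 -0.29  1.49  0.28  0.85  1.33] tilt -1.000
top plate_red 0.82 [ 218.2 -420.6   47.1  150.3  -59.7]
top plate_red 0.65 [466.8  66.2  54.7 171.6  -2.6]
top plate_grey 0.8 [444.  163.  170.8  57.8  10. ]
top plate_grey 0.29 [ 486.7 -327.8  288.9   96.4    1. ]
top plate_green 0.43 [ 596.5 -326.    48.9   66.2  -87.6]
scene plate_red 0.67 [468.4  66.7  59.  173.5  -3.3]
scene plate_red 0.64 [ 219.8 -412.4   62.1  173.1  -63.5]
scene plate_grey 0.72 [ 109.9  -43.3 1101.6 2088.7  -90. ]
scene plate_grey 0.61 [448.2 162.2 174.3  58.5   9.4]
t 9.4 pos [ 0.5818 -0.3213  0.1793] a 155.0 F [-0.3 -0.6 -0.4] M [-0.02 -0.    0.03] open 0.503 q [ 0.58  0.84 -0.29  1.5   0.28  0.85  1.33] tilt -1.000
shift cm [24.43 30.67  6.  ] dist 39.7 yaw -25.0
```

View pics/s5c.png

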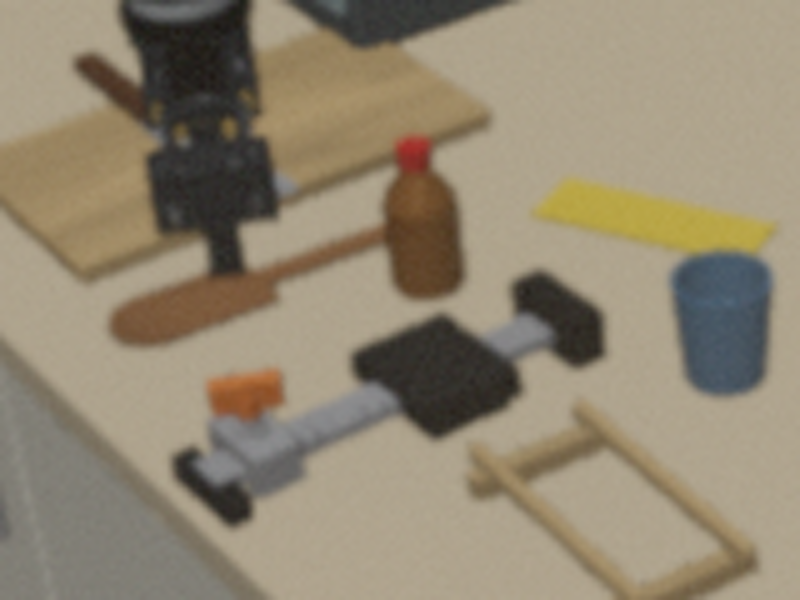

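View pics/t5.png

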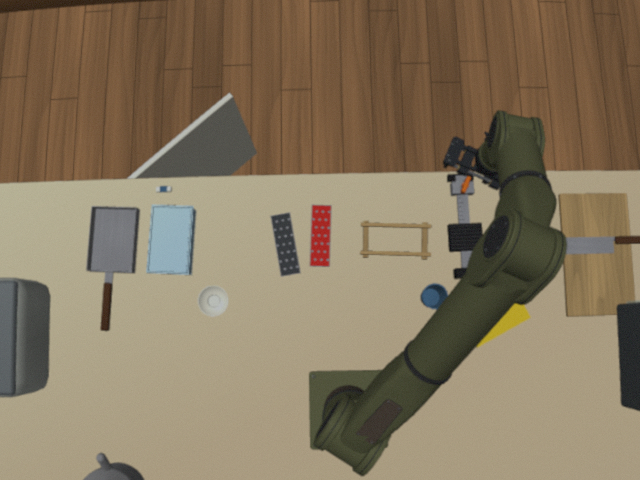

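The knob stands turned by about 65° and the jaw is back. The plates are unmoved: red at (0.467, 0.066), grey at (0.446, 0.162). No green plate is present, since its hits were only the dish and the jaw. Next I go to the red plate with the fingers shut, to press and drag it.

```bash
python3 -c "
from h import *
to(.477,.0655,.06,177.5)"
```

```text
t 9.4 pos [ 0.5818 -0.3213  0.1793] a 155.0 F [-0.3 -0.6 -0.4] M [-0.02 -0.    0.03] open 0.503 q [ 0.58  0.84 -0.29  1.5   0.28  0.85  1.33] tilt -1.000
shift cm [25.83 30.62 12.  ] dist 41.8 yaw -22.5
```

```bash
python3 -m inch '[[1,[25.8,30.6,0],-22],[1,[25.8,30.6,0],-22],[1,[25.8,30.6,0],-22],[1,[25.8,30.6,0],-22],[1,[25.8,30.6,0],-22],[1,[25.8,30.6,0],-22],[1,[25.8,30.6,0],-22],[1,[25.8,30.6,0],-22],[1,[25.8,30.6,0],-22],[1,[25.8,30.6,4],-22],[1,[25.8,30.6,8],-22],[1,[25.8,30.6,12],-22],[1,[25.8,30.6,12],-22],[1,[25.8,30.6,12],-22]]' 30; python3 -c "
from h import *
S=look('scene','s6'); crop(S,'s6c',240,190,160,120,5);to(.477,.0655,.018,177.5)"
```

```text
clock: 10.85
tool_pos: [0.4777, 0.0644, 0.0606]
eef_rot: [0.026, 1.0, -0.0, -0.001]
contact_force: [-0.3, -0.3, 0.6]
opening: 0.005
t 10.9 pos [0.4786 0.0646 0.0617] a 177.0 F [ 0.5 -0.  -1. ] M [ 0.02  0.01 -0.02] open 0.005 q [-0.16  0.86 -0.11  2.12  0.48  0.18  0.81] tilt -1.000
shift cm [0.17 0.08 4.37] dist 4.4 yaw -0.5
```

View pics/s6c.png

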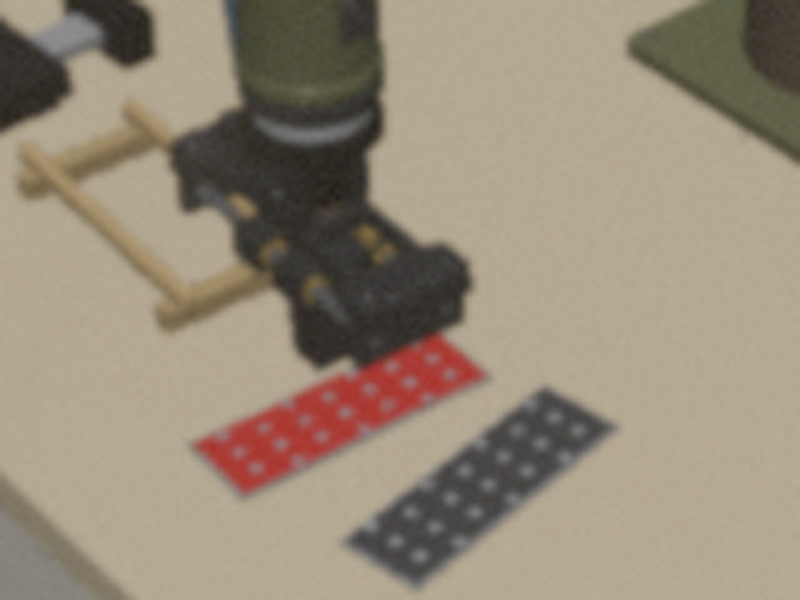

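```bash
python3 -m inch '[[1,[-0.9,0.1,2],-0.5],[1,[-0.9,0.1,3.5],-0.5],[1,[-0.9,0.1,4.2],-0.5],[1,[-0.9,0.1,4.4],-0.5],[1,[-0.9,0.1,4.6],-0.5],[1,[-0.9,0.1,4.6],-0.5]]' 30; python3 -c "
from h import *
st()"
```

```text
clock: 11.5
tool_pos: [0.4877, 0.0653, 0.0174]
eef_rot: [0.022, 1.0, 0.0, 0.001]
contact_force: [-1.6, 0.2, 15.6]
opening: 0.005
t 11.5 pos [0.4877 0.0653 0.0174] a 177.5 F [-1.6  0.2 15.6] M [0.02 0.42 0.05] open 0.005 q [-0.19  0.95 -0.06  2.1   0.5   0.1   0.8 ] tilt -1.000
```

```bash
python3 -m inch '[[1,[-0.5,0.02,0],0],[1,[-1,0.04,0],0],[1,[-1.5,0.06,0],0],[1,[-2,0.08,0],0],[1,[-2.5,0.1,0],0],[1,[-3,0.13,0],0],[1,[-3.5,0.15,0],0],[1,[-4,0.17,0],0],[1,[-4,0.17,0],0]]' 30; python3 -c "
from h import *
st()
S=look('scene','s7'); crop(S,'s7c',240,190,160,120,5)"
```

```text
clock: 12.4
tool_pos: [0.5251, 0.0645, 0.0174]
eef_rot: [0.022, 1.0, -0.001, -0.001]
contact_force: [-6.4, -1.3, 18.0]
opening: 0.004
t 12.4 pos [0.5251 0.0645 0.0174] a 177.5 F [-6.4 -1.3 18. ] M [-0.07  1.36  0.03] open 0.004 q [-0.13  0.96 -0.13  1.98  0.49  0.23  0.84] tilt -1.000
```

View pics/s7c.png

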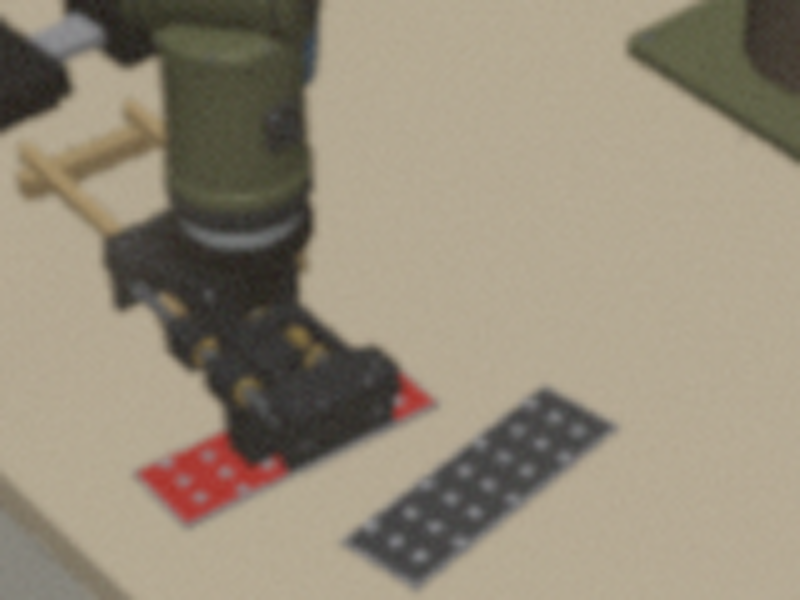

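The plate moves with the tip: its front end went from crop (215,470) to (160,500). Continuing to about 35–40 mm overhang, then I check.

```bash
python3 -m inch '[[1,[-0.5,0.02,0],0],[1,[-1,0.04,0],0],[1,[-1.5,0.06,0],0],[1,[-2,0.08,0],0],[1,[-2.5,0.1,0],0],[1,[-3,0.13,0],0],[1,[-3.5,0.15,0],0],[1,[-4,0.17,0],0],[1,[-4.5,0.2,0],0],[1,[-5,0.22,0],0],[1,[-5.5,0.24,0],0],[1,[-6,0.26,0],0],[1,[-6.5,0.28,0],0],[1,[-7,0.3,0],0],[1,[-7.5,0.32,0],0],[1,[-8,0.34,0],0],[1,[-8,0.34,0],0]]' 30; python3 -c "
from h import *
st()
S=look('scene','s8'); crop(S,'s8c',220,210,160,120,5)
T=look('top','t8'); crop(T,'t8c',250,140,160,120,5)
for c in('top','scene'):
    for o in viewer.outline_of(c,'plate_red')[:3]: print(c,round(o['p'],2),rect(c,o['pixels'],.003))
"
```

```text
clock: 14.15
tool_pos: [0.6069, 0.065, 0.0175]
eef_rot: [0.022, 1.0, -0.0, 0.0]
contact_force: [-4.2, -0.1, 11.8]
opening: 0.005
t 14.2 pos [0.6069 0.065  0.0175] a 177.5 F [-4.2 -0.1 11.8] M [-0.02  0.79 -0.01] open 0.005 q [-0.05  1.01 -0.23  1.73  0.46  0.45  0.93] tilt -1.000
top 0.6 [ 217.1 -410.2   56.5  170.9  -63.7]
top 0.56 [548.2  74.5  43.6  92.1  -0.8]
top 0.52 [ 218.3   77.7 1847.3  865.9   89.3]
scene 0.79 [641.7  62.5  56.8  61.4  -2.3]
scene 0.74 [ 555.2 -398.4   73.6   49.    61.4]
scene 0.64 [ 202.8 -373.8   54.7   89.7  -61.9]
```

View pics/s8c.png

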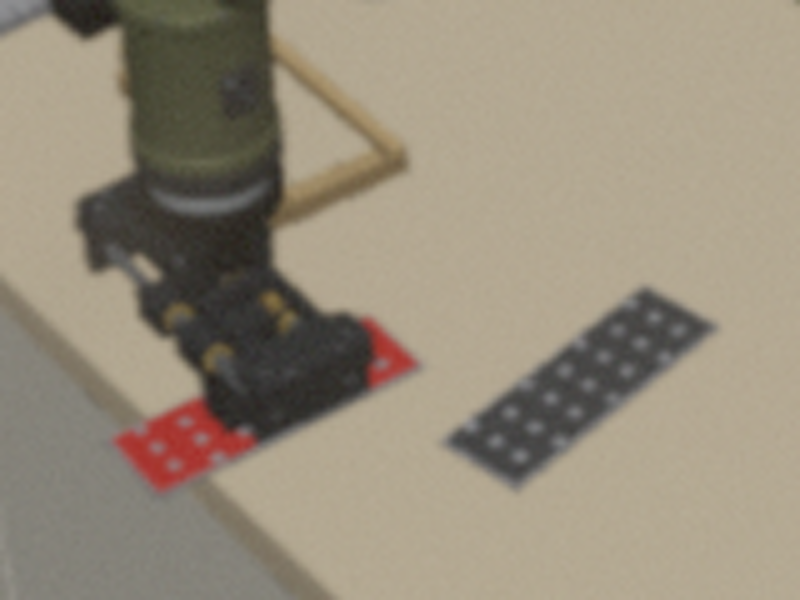

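View pics/t8c.png

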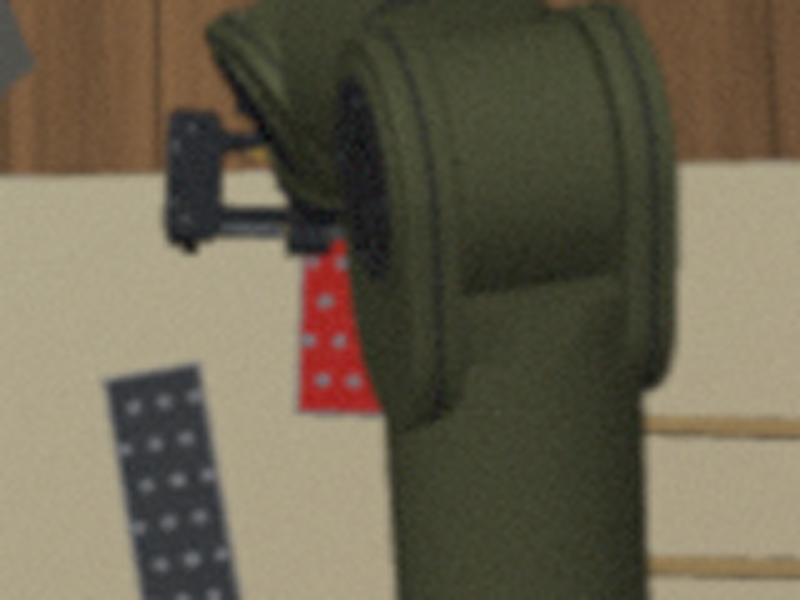

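```bash
python3 -m inch '[[1,[-0.4,0.02,0],0],[1,[-0.8,0.04,0],0],[1,[-0.9,0.04,0],0],[1,[-0.9,0.04,0],0],[1,[-0.9,0.04,-0.5],0],[1,[-0.9,0.04,-3],0],[1,[-0.9,0.04,-7],0],[1,[3,0.04,-12],0],[1,[8,0.04,-15],0],[1,[12,0.04,-15],0],[0,[12,0.04,-15],0],[0,[12,0.04,-15],0]]' 30; python3 -c "
from h import *
st()
S=look('scene','s9'); crop(S,'s9c',220,210,160,120,5)
T=look('top','t9'); crop(T,'t9c',250,140,160,120,5)
for c in('top','scene'):
    for o in viewer.outline_of(c,'plate_red')[:2]: print(c,round(o['p'],2),rect(c,o['pixels'],.003))
"
```

```text
clock: 15.55
tool_pos: [0.4862, 0.0706, 0.1662]
eef_rot: [0.021, 1.0, -0.0, 0.0]
contact_force: [0.4, 0.4, -0.7]
opening: 0.161
t 15.6 pos [0.4862 0.0706 0.1662] a 177.5 F [ 0.4  0.4 -0.7] M [ 0.06 -0.07 -0.01] open 0.161 q [-0.05  0.67 -0.3   2.04  0.41  0.48  0.88] tilt -1.000
top 0.72 [ 218.3 -410.8   54.7  169.9  -63.2]
top 0.48 [671.7  43.4   8.3   8.6  -1.1]
scene 0.67 [596.7  67.8  58.8 171.1  -2.8]
scene 0.47 [ 236.9 -441.7   58.2  108.4  -69.5]
```

View pics/s9c.png

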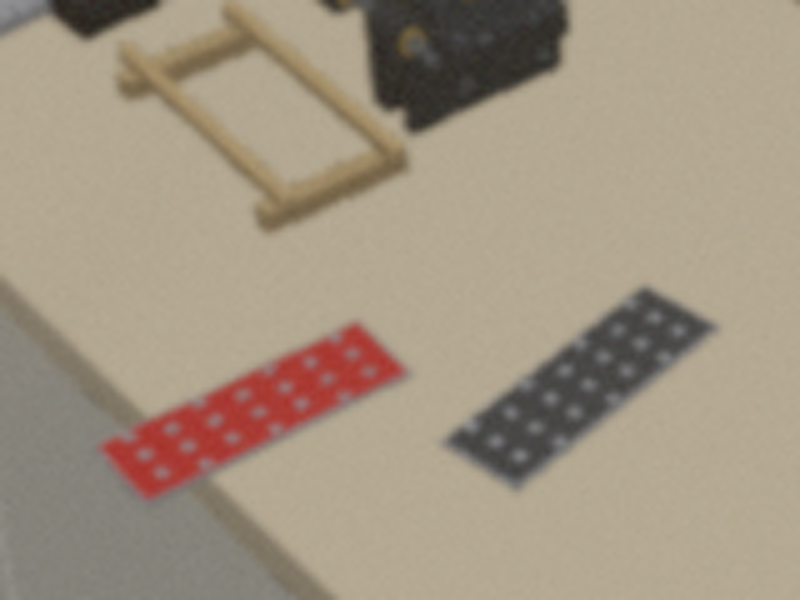

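View pics/t9c.png

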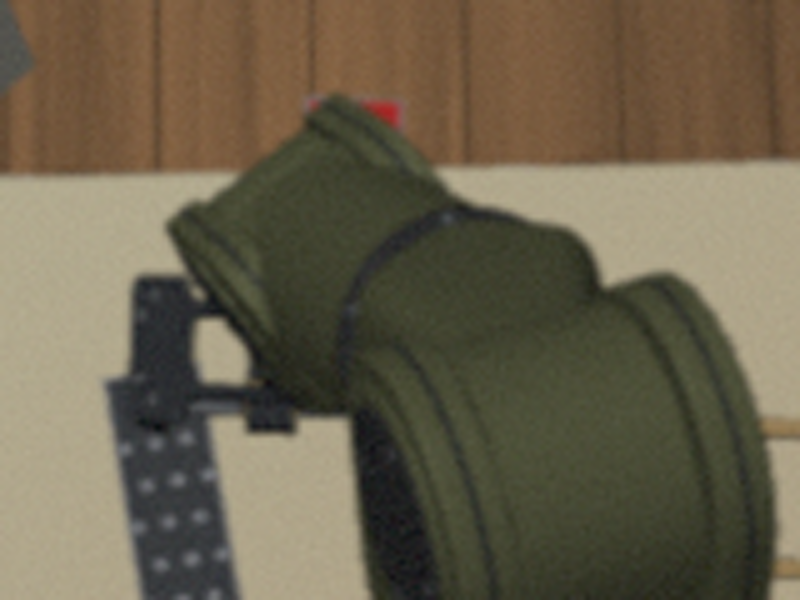

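Red plate is on the edge with about 42 mm overhang (scene crop (100,445)–(150,500), edge through (180,460)). Moving over its front end with open fingers.

```bash
python3 -c "
from h import *
to(.652,.064,.0)"
```

```text
t 15.8 pos [0.4893 0.0708 0.1646] a 177.4 F [-0.4  0.1 -0.8] M [-0.03  0.    0.01] open 0.347 q [-0.05  0.68 -0.3   2.04  0.41  0.48  0.88] tilt -1.000
shift cm [-16.26   0.04  16.49] dist 23.2 yaw 0
```

```bash
python3 -m inch '[[0,[-5,0,3],0],[0,[-10,0,6],0],[0,[-15,0,8],0],[0,[-16.3,0,9],0],[0,[-16.3,0,9],0],[0,[-16.3,0,9],0],[0,[-16.3,0,9],0]]' 30; python3 -c "
from h import *
st()
S=look('scene','s10'); crop(S,'s10c',220,210,160,120,5);to(.652,.064,.0)"
```

```text
clock: 16.45
tool_pos: [0.6494, 0.0639, 0.0748]
eef_rot: [0.022, 1.0, 0.0, -0.001]
contact_force: [0.2, 0.1, 1.4]
opening: 0.977
t 16.4 pos [0.6494 0.0639 0.0748] a 177.5 F [0.2 0.1 1.4] M [-0.03 -0.02 -0.01] open 0.977 q [-0.01  0.97 -0.31  1.59  0.42  0.65  1.  ] tilt -1.000
t 16.5 pos [0.6494 0.064  0.0753] a 177.5 F [ 0.6 -0.   0. ] M [-0.    0.04 -0.04] open 0.998 q [-0.01  0.96 -0.31  1.59  0.42  0.65  1.  ] tilt -1.000
shift cm [-0.26  0.01  7.53] dist 7.5 yaw 0
```

View pics/s10c.png

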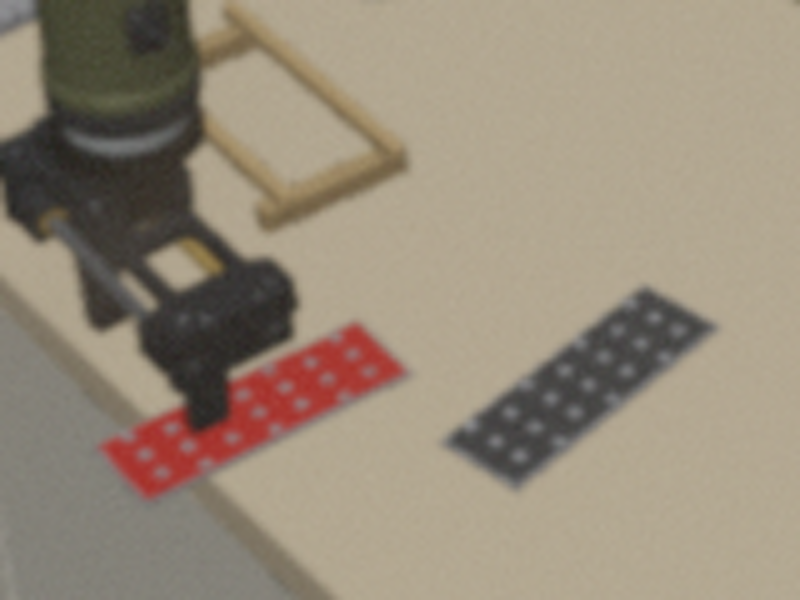

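```bash
python3 -m inch '[[0,[-0.4,0,3],0],[0,[-0.4,0,5],0],[0,[-0.4,0,6],0],[0,[-0.4,0,6.5],0],[0,[-0.4,0,7],0],[0,[-0.4,0,7.4],0],[0,[-0.4,0,7.4],0]]' 30; python3 -c "
from h import *
st()
S=look('scene','s11'); crop(S,'s11c',220,210,160,120,5)"
```

```text
clock: 17.2
tool_pos: [0.6542, 0.0635, 0.0008]
eef_rot: [0.022, 1.0, 0.0, 0.0]
contact_force: [0.7, 0.1, 0.6]
opening: 0.998
t 17.2 pos [0.6542 0.0635 0.0008] a 177.5 F [0.7 0.1 0.6] M [ 0.04  0.04 -0.02] open 0.998 q [-0.03  1.08 -0.26  1.58  0.46  0.55  0.98] tilt -1.000
```

View pics/s11c.png

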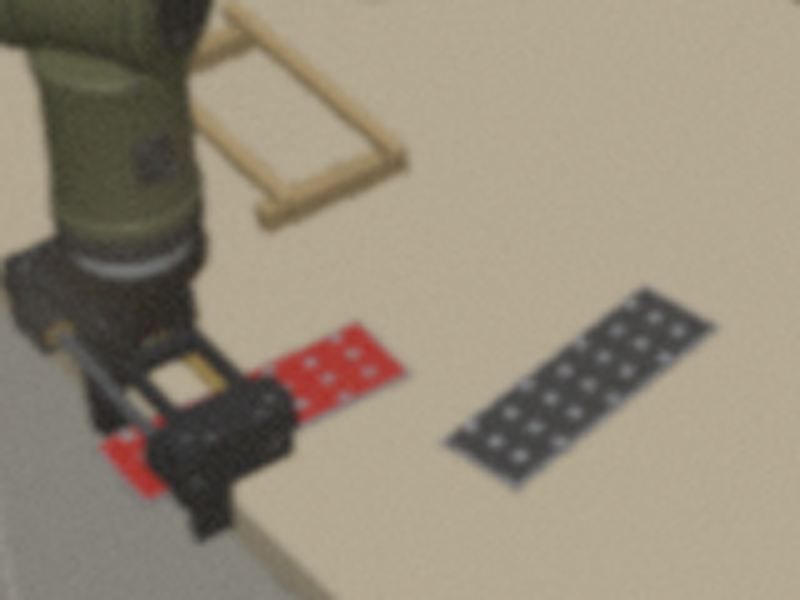

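The fingers straddle the overhanging end, clear of the edge (finger at crop (215,510)). Gripping.

```bash
python3 -m inch '[[1,[0,0,0],0],[1,[0,0,0],0],[1,[0,0,0],0],[1,[0,0,0],0],[1,[0,0,0],0],[1,[0,0,0],0],[1,[0,0,0],0],[1,[0,0,0],0],[1,[0,0,-1],0],[1,[0,0,-2],0],[1,[0,0,-3],0],[1,[0,0,-5],0],[1,[0,0,-7],0],[1,[0,0,-9],0],[1,[0,0,-9],0]]' 55; python3 -c "
from h import *
st()
S=look('scene','s12'); crop(S,'s12c',200,190,160,120,5)"
```

```text
clock: 18.75
tool_pos: [0.6564, 0.0639, 0.0943]
eef_rot: [0.022, 1.0, 0.001, 0.003]
contact_force: [1.6, 0.2, -3.6]
opening: 0.601
t 18.8 pos [0.6564 0.0639 0.0943] a 177.5 F [ 1.6  0.2 -3.6] M [-0.06 -0.2  -0.04] open 0.601 q [-0.    0.94 -0.32  1.57  0.41  0.69  1.01] tilt -1.000
```

View pics/s12c.png

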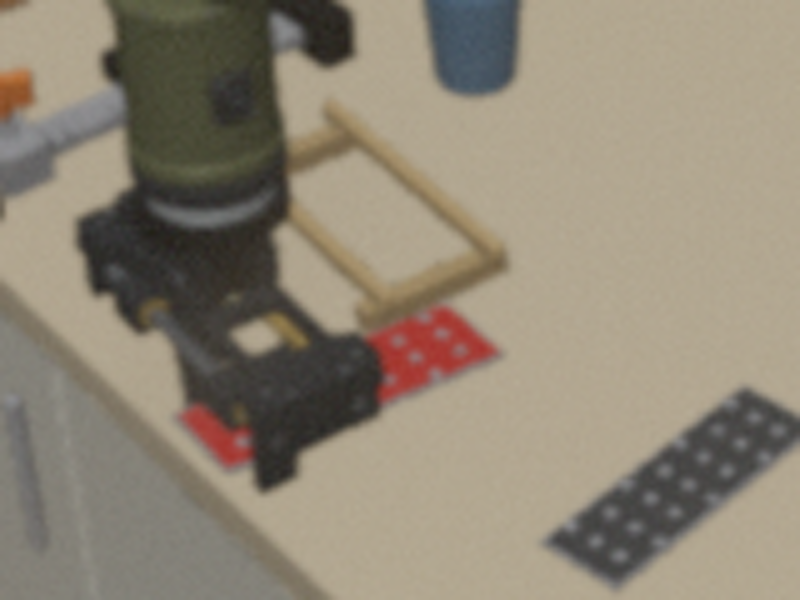

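Plate held: opening 0.601 is about 53 mm. I check its attitude in the hand with an overlay and refine the holder pose.

```bash
python3 - <<'E'
from h import *
s,M,a=st()
S=viewer.snapshot("scene"); k=5; off=(200,190)
big=cv2.resize(S[off[1]:off[1]+120,off[0]:off[0]+160],None,fx=k,fy=k,interpolation=cv2.INTER_CUBIC)[:,:,::-1].copy()
x,y,z=s["tool_pos"]; th=np.radians(a-180)
for o,col in((.058,(255,255,0)),(.064,(0,255,0))):
    P=place(box(-85,85,-27.5,27.5,(z-.0008)*1000,(z+.0022)*1000),(x-o*np.cos(th),y-o*np.sin(th),th))
    draw(big,"scene",P,col,k,off)
cv2.imwrite("pics/hold.png",big)
for c in("scene",):
    for o in viewer.outline_of(c,"plate_red")[:2]: print(rect(c,o["pixels"],z+.002))
E
```

```text
t 18.8 pos [0.6553 0.0636 0.0925] a 177.5 F [-1.  -0.8 -1.7] M [ 0.   -0.2   0.05] open 0.602 q [-0.    0.95 -0.32  1.57  0.41  0.69  1.01] tilt -1.000
[553.3  77.1  55.7  71.9  -4.4]
[ 306.2 -285.3   53.8  157.7  -64.2]
```

View pics/hold.png

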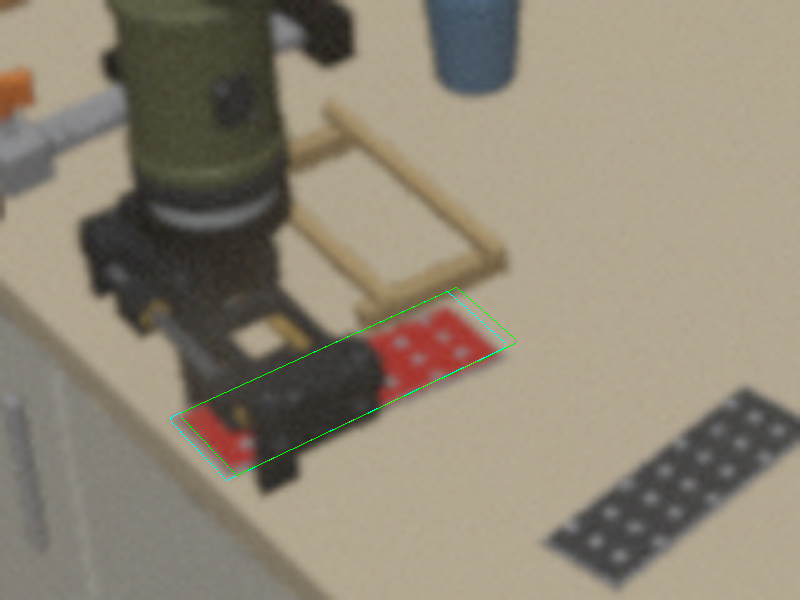

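The front sits level in the grip and the tail droops about 3°, which lowering onto the bed will take out. The grip is 60 mm ahead of the plate centre. Carrying it to the holder.

```bash
python3 -c "
from h import *
to(.528,-.325,.125,181)"
```

```text
t 18.9 pos [0.6536 0.0632 0.0902] a 177.5 F [ 0.6  0.5 -2.4] M [-0.05 -0.11  0.  ] open 0.600 q [-0.    0.95 -0.32  1.57  0.41  0.69  1.01] tilt -1.000
shift cm [ 10.84 -39.34  -3.45] dist 40.9 yaw -3.5
```

```bash
python3 -m inch '[[1,[0,0,-1.5],0],[1,[0.6,-2,-3.5],0],[1,[1.4,-5,-3.5],0],[1,[2.2,-8,-3.5],0],[1,[3,-11,-3.5],0],[1,[3.8,-14,-3.5],0],[1,[4.6,-17,-3.5],-0.5],[1,[5.5,-20,-3.5],-1],[1,[6.3,-23,-3.5],-1.5],[1,[7.1,-26,-3.5],-2],[1,[8,-29,-3.5],-2.5],[1,[8.8,-32,-3.5],-3],[1,[9.6,-35,-3.5],-3.5],[1,[10.3,-37.5,-3.5],-3.5],[1,[10.8,-39,-3.5],-3.5],[1,[10.8,-39.3,-3.5],-3.5],[1,[10.8,-39.3,-3.5],-3.5],[1,[10.8,-39.3,-3.5],-3.5]]' 55; python3 -c "
from h import *
to(.528,-.325,.031,181)
S=look('scene','s13'); crop(S,'s13c',150,120,160,120,5); T=look('top','t13'); crop(T,'t13c',400,160,160,140,5)"
```

```text
clock: 20.7
tool_pos: [0.5301, -0.3221, 0.1258]
eef_rot: [-0.01, 1.0, 0.001, 0.0]
contact_force: [0.4, 0.7, -2.3]
opening: 0.601
t 20.7 pos [ 0.5301 -0.3221  0.1258] a -178.9 F [ 0.4  0.7 -2.3] M [ 0.03 -0.1  -0.04] open 0.601 q [ 0.7   0.87 -0.42  1.67  0.5   0.7   1.62] tilt -1.000
shift cm [ 0.23 -0.3   9.48] dist 9.5 yaw 0.1
```

View pics/s13c.png

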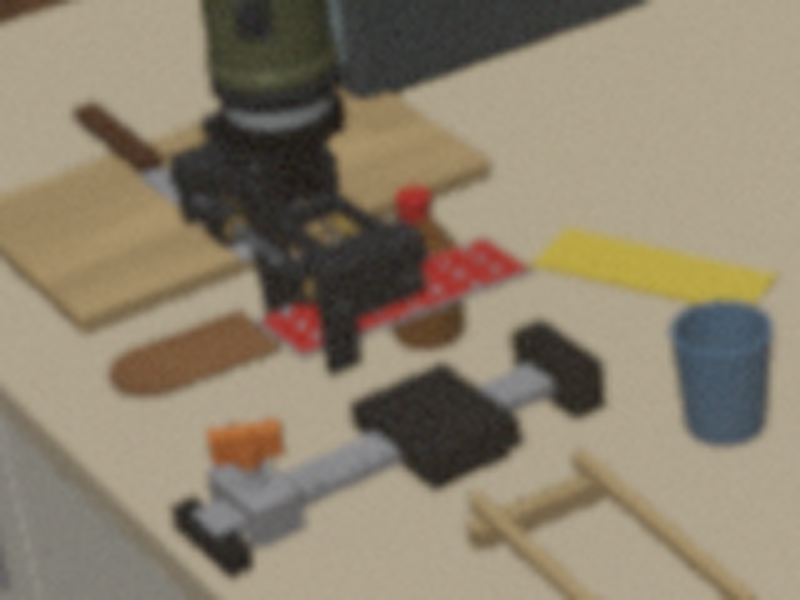

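View pics/t13c.png

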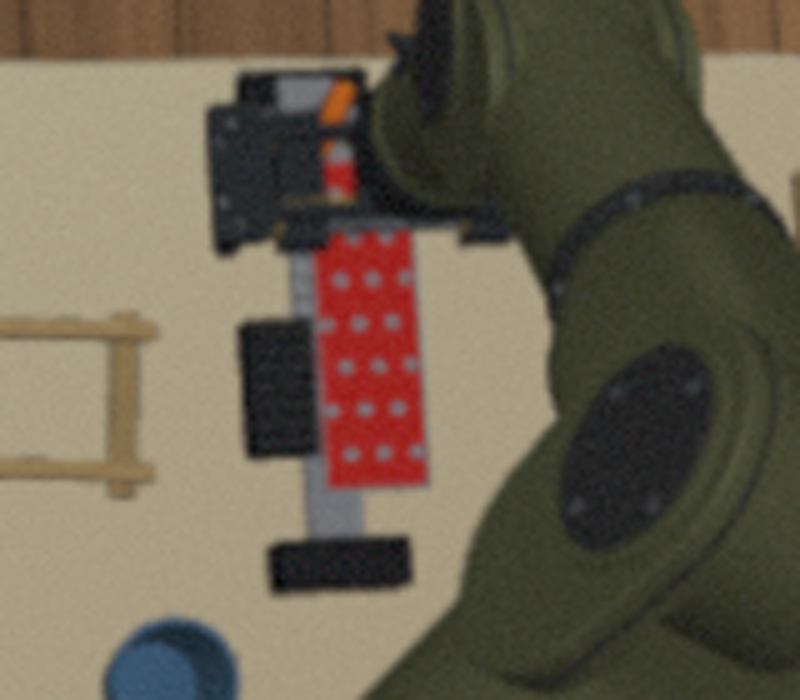

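```bash
python3 - <<'E'
from h import *
f=lambda p:np.array([400,160])+np.array(p)/5-.4
p=world("top",[f((328,488)),f((428,484))],.119); print("plate rear corners",p.round(4))
p=world("top",[f((316,240)),f((412,232))],.124); print("plate sides mid",p.round(4))
p=world("top",[f((241,322)),f((247,456))],.03); print("bed left corners",p.round(4))
p=world("top",[f((268,541)),f((410,537)),f((271,594)),f((411,585))],[.038,.038,.038,.038]); print("stop",p.round(4))
E
```

```text
plate rear corners [[ 0.3865 -0.2992  0.119 ]
 [ 0.3875 -0.3505  0.119 ]]
plate sides mid [[ 0.5126 -0.2981  0.124 ]
 [ 0.516  -0.3479  0.124 ]]
bed left corners [[ 0.4861 -0.2769  0.03  ]
 [ 0.4136 -0.2769  0.03  ]]
stop [[ 0.3671 -0.2845  0.038 ]
 [ 0.3677 -0.361   0.038 ]
 [ 0.339  -0.285   0.038 ]
 [ 0.3421 -0.3604  0.038 ]]
```

Measured: stop face at x≈0.3675 with its centre at y≈-0.323, and the bed centre at y≈-0.323. The plate in hand is centred at y≈-0.3235 with its rear at 0.387. It is aligned, so I shift it 4 mm back and lower it.

```bash
python3 -m inch '[[1,[0.4,0,2],0],[1,[0.4,0,4],0],[1,[0.4,0,6],0],[1,[0.4,0,7.5],0],[1,[0.4,0,8.2],0],[1,[0.4,0,8.7],0],[1,[0.4,0,9.1],0],[1,[0.4,0,9.4],0],[1,[0.4,0,9.4],0]]' 55; python3 -c "
from h import *
st()
S=look('scene','s14'); crop(S,'s14c',150,120,160,120,5)"
```

```text
clock: 21.7
tool_pos: [0.5253, -0.3245, 0.0319]
eef_rot: [-0.009, 1.0, -0.0, 0.0]
contact_force: [0.4, -0.7, -1.3]
opening: 0.6
t 21.7 pos [ 0.5253 -0.3245  0.0319] a -179.0 F [ 0.4 -0.7 -1.3] M [ 0.1  -0.09  0.02] open 0.600 q [ 0.66  1.   -0.34  1.71  0.58  0.53  1.55] tilt -1.000
```

View pics/s14c.png

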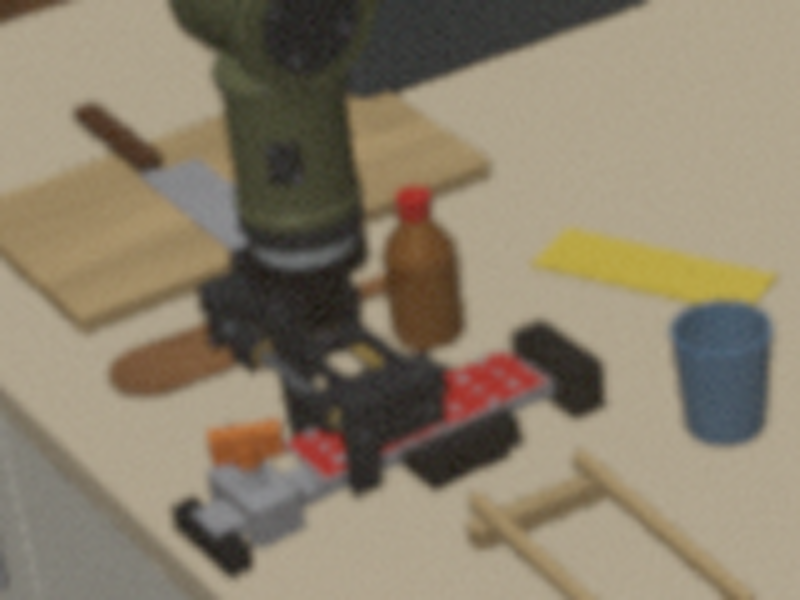

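Plate lies between stop and jaw (crop (295,455) to (550,375)), just above the bed. Lowering 2 mm and releasing.

```bash
python3 -m inch '[[1,[0,0,0.1],0],[1,[0,0,0.2],0],[1,[0,0,0.25],0],[0.2,[0,0,0.25],0],[0.2,[0,0,0.25],0],[0.2,[0,0,0.25],0],[0.2,[0,0,0.25],0]]' 20; python3 -c "
from h import *
st()"; python3 -m inch '[[0.2,[0,0,-2],0],[0.2,[0,0,-5],0],[0.2,[0,0,-10],0],[0.2,[0,-5,-14],0],[0.2,[0,-10,-14],0],[0.2,[0,-14,-14],0],[0.2,[0,-14,-14],0]]'; python3 -c "
from h import *
st()
S=look('scene','s15'); crop(S,'s15c',150,120,160,120,5); T=look('top','t15'); crop(T,'t15c',400,160,160,140,5)"
```

```text
clock: 22.45
tool_pos: [0.5248, -0.3245, 0.0291]
eef_rot: [-0.009, 1.0, 0.0, -0.0]
contact_force: [-0.3, 0.3, 0.0]
opening: 0.801
t 22.4 pos [ 0.5248 -0.3245  0.0291] a -179.0 F [-0.3  0.3  0. ] M [0.   0.01 0.01] open 0.801 q [ 0.66  1.01 -0.33  1.71  0.58  0.52  1.55] tilt -1.000
clock: 23.15
tool_pos: [0.5239, -0.4746, 0.1692]
eef_rot: [-0.003, 1.0, -0.004, -0.0]
contact_force: [-0.2, -0.6, -0.7]
opening: 0.798
t 23.1 pos [ 0.5239 -0.4746  0.1692] a -179.7 F [-0.2 -0.6 -0.7] M [ 0.   -0.03 -0.01] open 0.798 q [ 0.89  0.92 -0.47  1.36  0.47  0.97  1.89] tilt -1.000
```

View pics/s15c.png

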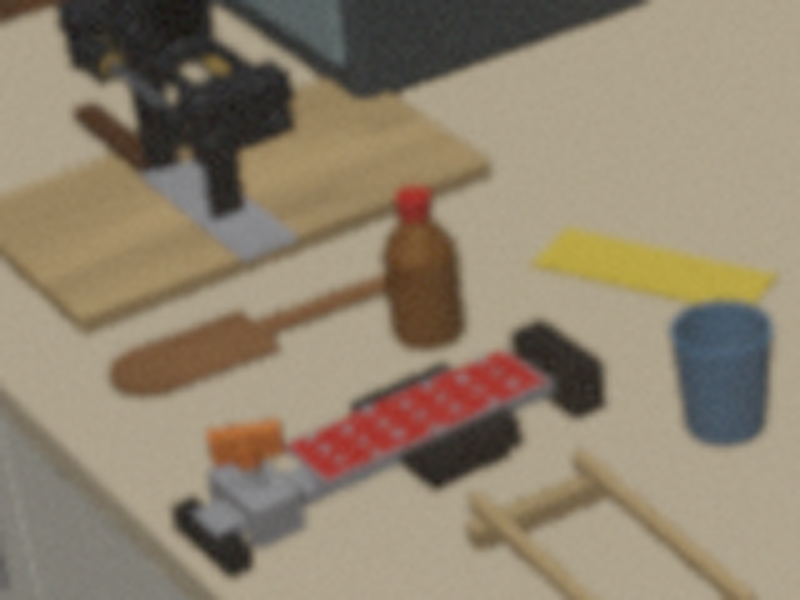

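View pics/t15c.png

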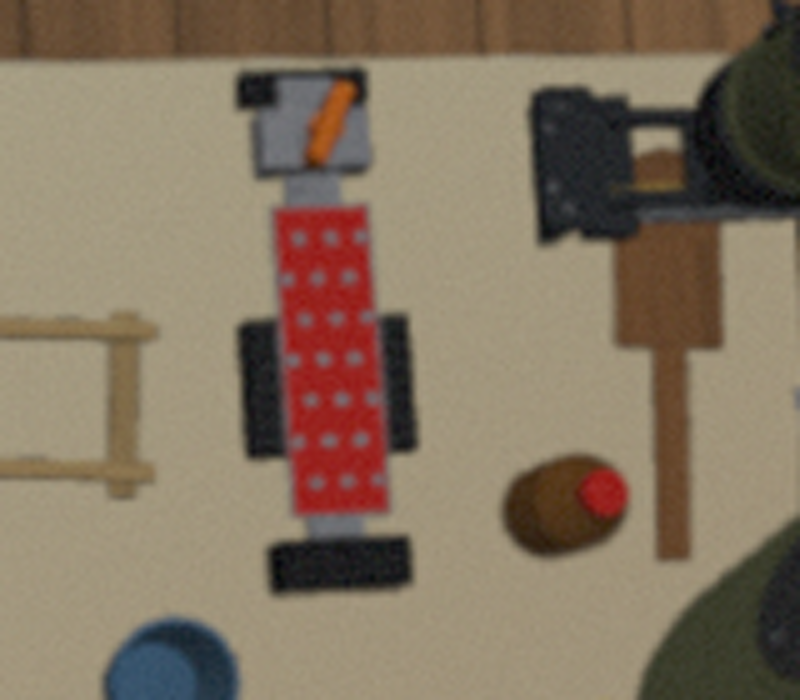

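Red plate lies flat on the bed between stop and jaw, about 3 mm off-centre (top crop: plate (273–388, 205–515), stop from row 537, jaw face row 172). Now back to the knob.

```bash
python3 -c "
from h import *
im=viewer.snapshot('top'); hsv=cv2.cvtColor(im,cv2.COLOR_RGB2HSV); m=cv2.inRange(hsv,(5,160,110),(16,255,255)); b=np.zeros_like(m); b[170:200,450:480]=m[170:200,450:480]
ys,xs=np.nonzero(b); print(len(xs),world('top',[[xs.mean(),ys.mean()]],.067), rect('top',b,.075))
to(.5845,-.323,.16,155)"
```

```text
68 [[ 0.58785085 -0.32223375  0.067     ]] [ 585.7 -320.4   11.8   44.3  -28.9]
t 23.3 pos [ 0.5272 -0.4635  0.1686] a -179.0 F [-0.2  1.3  0.8] M [0.11 0.03 0.03] open 0.800 q [ 0.88  0.92 -0.48  1.37  0.46  0.97  1.89] tilt -1.000
shift cm [-5.97 13.95  0.88] dist 15.2 yaw 26.0
```

```bash
python3 -m inch '[[0,[-2,4.6,0],8],[0,[-4,9.3,0],16],[0,[-6,14,0],24],[0,[-6,14,0],26],[0,[-6,14,0],26],[0,[-6,14,4],26],[0,[-6,14,8],26],[0,[-6,14,10],26],[0,[-6,14,10.8],26],[0,[-6,14,10.8],26]]'; python3 -c "
from h import *
st()"; python3 -m inch '[[1,[0,0,0],0],[1,[0,0,0],0],[1,[0,0,0],0],[1,[0,0,0],0],[1,[0,0,0],0],[1,[0,0,0],0],[1,[0,0,0],0],[1,[0,0,0],0],[1,[0,0,0],0]]' 20; python3 -c "
from h import *
st()"
```

```text
clock: 24.3
tool_pos: [0.5838, -0.3238, 0.0602]
eef_rot: [0.217, 0.976, 0.0, -0.001]
contact_force: [0.9, 0.4, 0.2]
opening: 1.002
t 24.3 pos [ 0.5838 -0.3238  0.0602] a 155.0 F [0.9 0.4 0.2] M [-0.01  0.08  0.06] open 1.002 q [ 0.59  1.   -0.29  1.54  0.4   0.66  1.24] tilt -1.000
clock: 25.2
tool_pos: [0.5849, -0.3235, 0.0611]
eef_rot: [0.217, 0.976, 0.0, -0.0]
contact_force: [0.5, 0.7, -0.5]
opening: 0.206
t 25.2 pos [ 0.5849 -0.3235  0.0611] a 155.0 F [ 0.5  0.7 -0.5] M [-0.01  0.04 -0.02] open 0.206 q [ 0.59  1.   -0.29  1.54  0.4   0.66  1.24] tilt -1.000
```

```bash
python3 -m inch '[[1,[0,0,0],0],[1,[0,0,0],0],[1,[0,0,0],0]]' 25; python3 -c "
from h import *
st()"
```

```text
clock: 25.5
tool_pos: [0.5851, -0.3231, 0.0611]
eef_rot: [0.217, 0.976, 0.0, -0.0]
contact_force: [0.2, 1.2, -0.4]
opening: 0.139
t 25.5 pos [ 0.5851 -0.3231  0.0611] a 155.0 F [ 0.2  1.2 -0.4] M [ 0.24 -0.07 -0.  ] open 0.139 q [ 0.59  1.   -0.29  1.54  0.4   0.66  1.24] tilt -1.000
```

```bash
python3 -m inch '[[1,[0.45,-0.21,0],0],[1,[0.9,-0.42,0],0],[1,[1.35,-0.63,0],0],[1,[1.8,-0.84,0],0],[1,[2.2,-1.03,0],0],[1,[2.4,-1.12,0],0],[1,[2.4,-1.12,0],0]]' 25; python3 -c "
from h import *
st()"
```

```text
clock: 26.2
tool_pos: [0.5578, -0.3236, 0.0611]
eef_rot: [0.217, 0.976, -0.0, -0.0]
contact_force: [2.5, 0.1, -2.0]
opening: 0.143
t 26.2 pos [ 0.5578 -0.3236  0.0611] a 155.0 F [ 2.5  0.1 -2. ] M [ 0.12 -0.26 -0.02] open 0.143 q [ 0.6   0.98 -0.28  1.62  0.42  0.61  1.23] tilt -1.000
```

```bash
python3 -m inch '[[1,[0.09,-0.04,0],0],[1,[0.18,-0.08,0],0],[1,[0.27,-0.13,0],0],[1,[0.36,-0.17,0],0],[1,[0.45,-0.21,0],0],[1,[0.45,-0.21,0],0]]' 25; python3 -c "
from h import *
st()"
```

```text
clock: 26.8
tool_pos: [0.5553, -0.3236, 0.0612]
eef_rot: [0.216, 0.976, 0.0, 0.002]
contact_force: [6.1, -1.2, -7.3]
opening: 0.143
t 26.8 pos [ 0.5553 -0.3236  0.0612] a 155.0 F [ 6.1 -1.2 -7.3] M [-0.21 -1.34 -0.04] open 0.143 q [ 0.61  0.97 -0.28  1.63  0.42  0.6   1.23] tilt -1.000
```

```bash
python3 -m inch '[[1,[0.1,-0.05,0],0],[1,[0.2,-0.09,0],0],[1,[0.3,-0.14,0],0],[1,[0.3,-0.14,0],0],[1,[0.3,-0.14,0],0]]' 25; python3 -c "
from h import *
st();S=look('scene','s16'); crop(S,'s16c',150,120,160,120,5); T=look('top','t16'); crop(T,'t16c',400,160,160,140,5)"
```

```text
clock: 27.3
tool_pos: [0.555, -0.3236, 0.0614]
eef_rot: [0.216, 0.976, 0.001, 0.005]
contact_force: [11.9, -0.9, -11.3]
opening: 0.146
t 27.3 pos [ 0.555  -0.3236  0.0614] a 155.0 F [ 11.9  -0.9 -11.3] M [-0.36 -2.44 -0.05] open 0.146 q [ 0.61  0.97 -0.28  1.64  0.42  0.59  1.23] tilt -1.000
```

View pics/s16c.png

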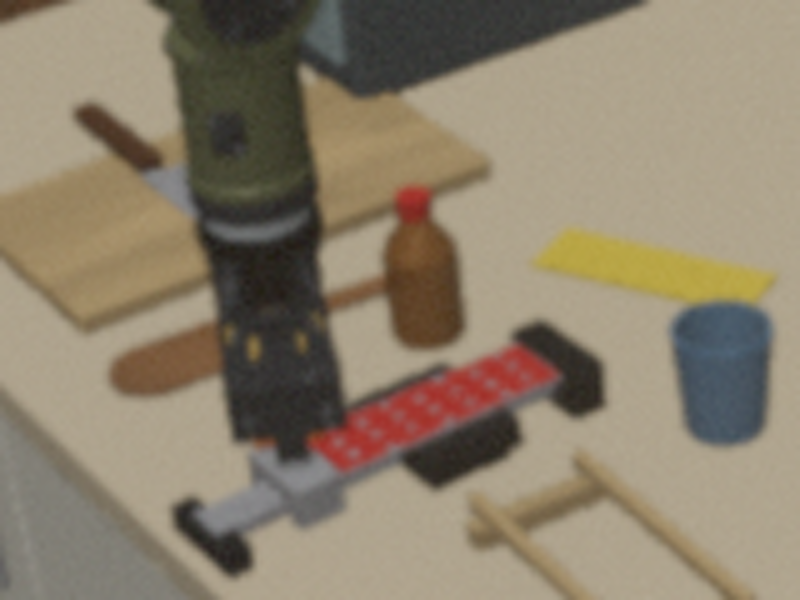

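View pics/t16c.png

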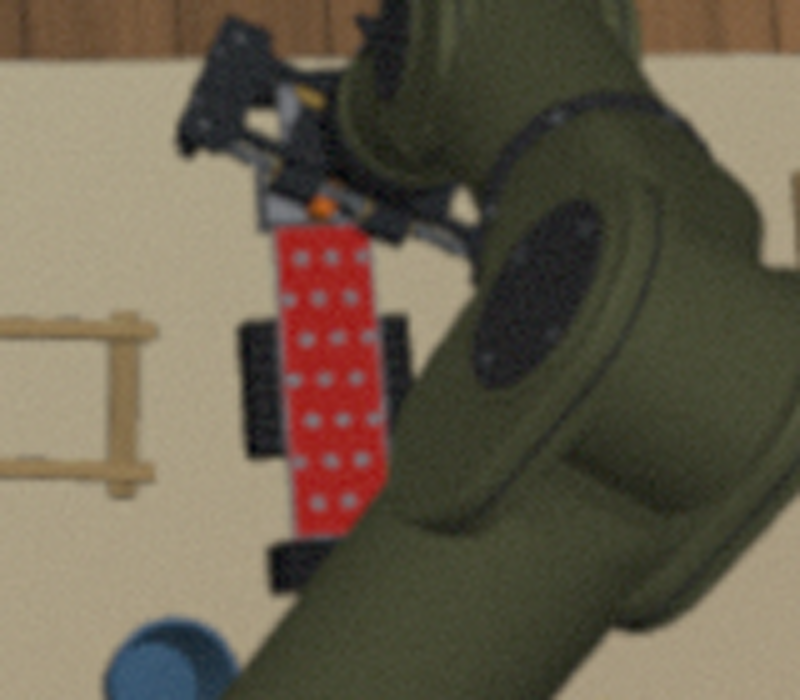

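The knob has stopped hard at x=0.555 and force rises without motion, so the plate is seated against the stop at crop row 537. Tightening.

```bash
python3 -m inch '[[1,[0,0,0],6],[1,[0,0,0],14],[1,[0,0,0],22],[1,[0,0,0],30],[1,[0,0,0],38],[1,[0,0,0],46],[1,[0,0,0],54],[1,[0,0,0],60],[1,[0,0,0],64],[1,[0,0,0],67],[1,[0,0,0],69],[1,[0,0,0],69],[1,[0,0,0],69],[1,[0,0,0],69]]' 30; python3 -c "
from h import *
st()"
```

```text
clock: 28.8
tool_pos: [0.5555, -0.3233, 0.0614]
eef_rot: [0.731, 0.683, 0.003, 0.004]
contact_force: [11.5, -1.9, -9.7]
opening: 0.145
t 28.8 pos [ 0.5555 -0.3233  0.0614] a 86.1 F [11.5 -1.9 -9.7] M [-0.44 -2.34  0.31] open 0.145 q [ 0.45  0.96  0.01  1.64 -0.02  0.53  0.41] tilt -1.000
```

```bash
python3 -m inch '[[1,[0,0,0],3],[1,[0,0,0],6],[1,[0,0,0],6],[1,[0,0,0],6]]' 30; python3 -c "
from h import *
st()"
```

```text
clock: 29.2
tool_pos: [0.5555, -0.323, 0.0616]
eef_rot: [0.765, 0.645, 0.003, 0.004]
contact_force: [11.8, -1.8, -9.5]
opening: 0.149
t 29.2 pos [ 0.5555 -0.323   0.0616] a 80.3 F [11.8 -1.8 -9.5] M [-0.27 -2.26  0.75] open 0.149 q [ 0.44  0.96  0.04  1.65 -0.06  0.53  0.34] tilt -1.000
```

The moment rises to 0.75 N·m, so it is at the clockwise stop. I unload the push, unwind a few degrees, open and rise.

```bash
python3 -m inch '[[1,[0,0.3,0],-3],[1,[0,0.5,0],-6],[1,[0,0.5,0],-6]]' 30; python3 -c "
from h import *
st()"; python3 -m inch '[[0.3,[0,0,0],0],[0.3,[0,0,0],0],[0.3,[0,0,0],0],[0.3,[0,0,0],0],[0.3,[0,0,0],0],[0.3,[0,0,-4],0],[0.3,[0,0,-9],0],[0.3,[0,0,-13],0],[0.3,[-5,0,-13],-8],[0.3,[-10,0,-13],-16],[0.3,[-14,0,-13],-24],[0.3,[-14,0,-13],-32],[0.3,[-14,0,-13],-40]]'; python3 -c "
from h import *
st();S=look('scene','s17'); crop(S,'s17c',150,120,160,120,5); T=look('top','t17'); crop(T,'t17c',400,160,160,140,5)
for c in('top','scene'):
  for n in('plate_red','plate_grey'):
    for o in viewer.outline_of(c,n)[:2]: print(c,n,round(o['p'],2),rect(c,o['pixels'],.033 if 'red' in n else .003))
im=T; hsv=cv2.cvtColor(im,cv2.COLOR_RGB2HSV); m=cv2.inRange(hsv,(5,160,110),(16,255,255)); b=np.zeros_like(m); b[175:215,445:485]=m[175:215,445:485]; print('knob',rect('top',b,.075))"
```

```text
clock: 29.5
tool_pos: [0.5558, -0.3232, 0.0614]
eef_rot: [0.731, 0.682, 0.001, -0.0]
contact_force: [3.0, 2.8, -1.3]
opening: 0.15
t 29.5 pos [ 0.5558 -0.3232  0.0614] a 86.0 F [ 3.   2.8 -1.3] M [ 0.42 -0.61  0.08] open 0.150 q [ 0.45  0.96  0.01  1.63 -0.02  0.54  0.41] tilt -1.000
clock: 30.8
tool_pos: [0.5437, -0.4663, 0.1906]
eef_rot: [0.453, 0.891, -0.0, -0.0]
contact_force: [0.1, 1.0, -1.0]
opening: 0.704
t 30.8 pos [ 0.5437 -0.4663  0.1906] a 126.1 F [ 0.1  1.  -1. ] M [ 0.    0.02 -0.03] open 0.704 q [ 0.73  0.89 -0.19  1.31  0.18  0.96  1.14] tilt -1.000
top plate_red 0.68 [457.6 469.  126.9 192.8  -3.4]
top plate_red 0.59 [ 452.7 -324.1  168.    54.5    1.6]
top plate_grey 0.68 [445.5 160.4 171.6  60.2   9.4]
scene plate_red 0.83 [ 455.1 -324.5  160.3   56.5    1.6]
scene plate_red 0.78 [ 247.8 -370.5   61.   167.6  -61.8]
scene plate_grey 0.93 [446.7 163.3 170.1  56.1   8.4]
scene plate_grey 0.24 [ 110.3  -46.3 1105.3 2094.3  -89.9]
knob [ 554.2 -320.    13.2   43.3  -81.3]
```

View pics/s17c.png

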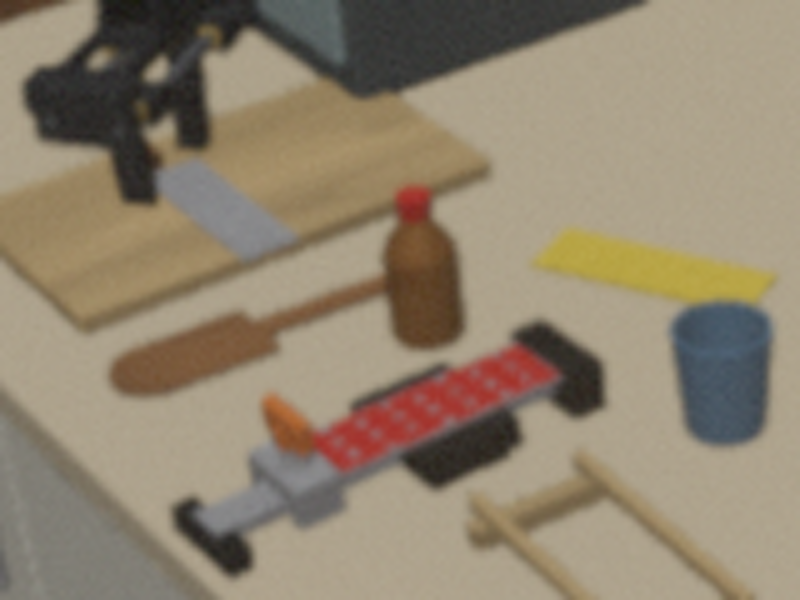

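View pics/t17c.png

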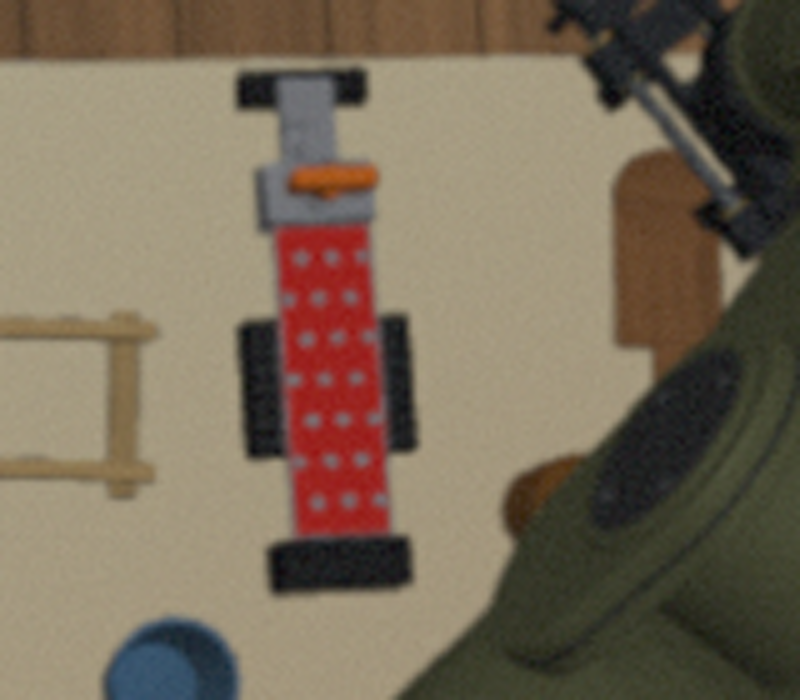

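The red plate is clamped between jaw and stop (top crop rows 227–537), with the knob bar at -81°, a bit past its starting angle. Grey is unmoved at (0.446, 0.162), about 9°. Now I drag it out.

```bash
python3 -c "
from h import *
to(.4707,.166,.06,189)"
```

```text
t 31.1 pos [ 0.5454 -0.4636  0.1912] a 125.9 F [ 0.2  0.3 -0.1] M [-0.06  0.03 -0.03] open 0.699 q [ 0.73  0.88 -0.19  1.31  0.18  0.96  1.13] tilt -1.000
shift cm [55.39 30.85 13.13] dist 64.7 yaw -63.1
```

```bash
python3 -m inch '[[1,[55.4,30.9,0],-63],[1,[55.4,30.9,0],-63],[1,[55.4,30.9,0],-63],[1,[55.4,30.9,0],-63],[1,[55.4,30.9,0],-63],[1,[55.4,30.9,0],-63],[1,[55.4,30.9,0],-63],[1,[55.4,30.9,0],-63],[1,[55.4,30.9,0],-63],[1,[55.4,30.9,0],-63],[1,[55.4,30.9,0],-63],[1,[55.4,30.9,0],-63],[1,[55.4,30.9,0],-63],[1,[55.4,30.9,0],-63],[1,[55.4,30.9,4],-63],[1,[55.4,30.9,8],-63],[1,[55.4,30.9,12],-63],[1,[55.4,30.9,13],-63],[1,[55.4,30.9,13],-63]]' 30; python3 -c "
from h import *
S=look('scene','s18'); crop(S,'s18c',240,200,160,120,5);to(.4707,.166,.017,189)"
```

```text
clock: 33.0
tool_pos: [0.4694, 0.1651, 0.0605]
eef_rot: [-0.078, 0.997, -0.001, -0.001]
contact_force: [-0.9, -1.2, 1.1]
opening: 0.006
t 33.0 pos [0.4702 0.1655 0.0617] a -171.1 F [ 0.2  0.1 -0.2] M [ 0.03  0.01 -0.02] open 0.004 q [-0.33  0.87 -0.16  2.07  0.55  0.24  0.75] tilt -1.000
shift cm [-0.06  0.04  4.47] dist 4.5 yaw -0.1
```

View pics/s18c.png

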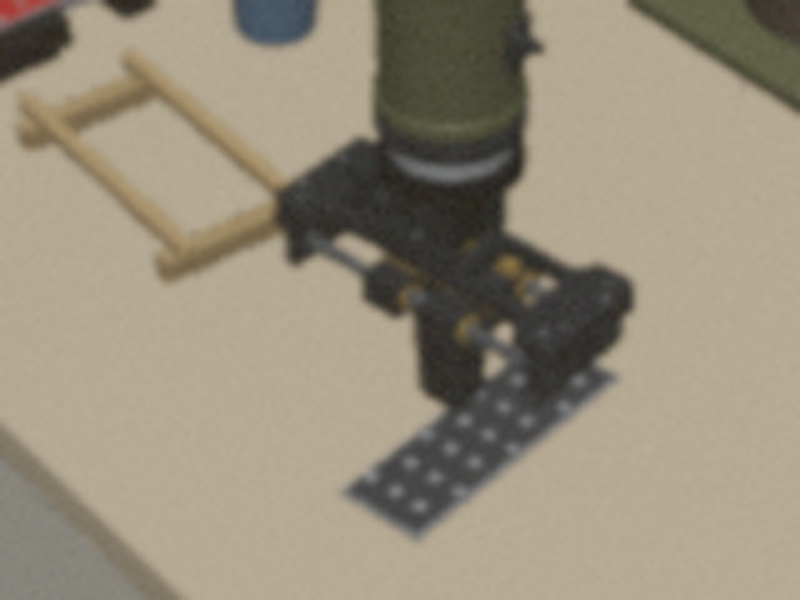

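```bash
python3 -m inch '[[1,[0,0,2.5],0],[1,[0,0,3.8],0],[1,[0,0,4.3],0],[1,[0,0,4.6],0],[1,[0,0,4.7],0],[1,[0,0,4.7],0],[1,[-0.5,-0.08,4.7],0],[1,[-1,-0.16,4.7],0],[1,[-1.5,-0.24,4.7],0],[1,[-2,-0.32,4.7],0],[1,[-2.5,-0.4,4.7],0],[1,[-3,-0.48,4.7],0],[1,[-3.5,-0.55,4.7],0],[1,[-4,-0.63,4.7],0],[1,[-4.5,-0.71,4.7],0],[1,[-5,-0.79,4.7],0],[1,[-5,-0.79,4.7],0]]' 30; python3 -c "
from h import *
st()
S=look('scene','s19'); crop(S,'s19c',240,200,160,120,5)"
```

```text
clock: 34.75
tool_pos: [0.5195, 0.1659, 0.0174]
eef_rot: [-0.078, 0.997, 0.0, -0.0]
contact_force: [-6.5, 0.3, 17.8]
opening: 0.006
t 34.8 pos [0.5195 0.1659 0.0174] a -171.0 F [-6.5  0.3 17.8] M [-0.11  1.42  0.  ] open 0.006 q [-0.28  0.97 -0.19  1.94  0.57  0.29  0.79] tilt -1.000
```

View pics/s19c.png

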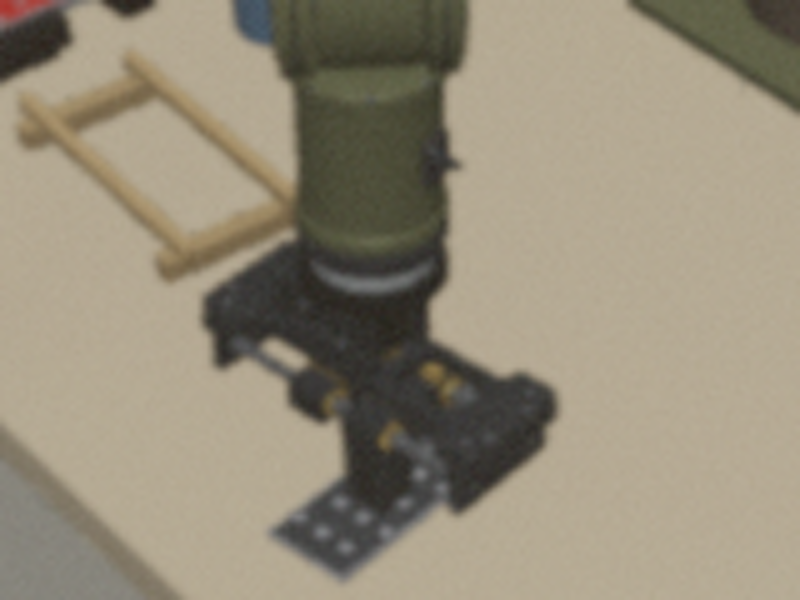

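The plate follows the tip (front end now at crop (310,555)). Continuing.

```bash
python3 -m inch '[[1,[-0.6,-0.1,0],0],[1,[-1.2,-0.19,0],0],[1,[-1.8,-0.29,0],0],[1,[-2.4,-0.38,0],0],[1,[-3,-0.48,0],0],[1,[-3.6,-0.57,0],0],[1,[-4.2,-0.67,0],0],[1,[-4.8,-0.76,0],0],[1,[-5.4,-0.86,0],0],[1,[-6,-0.95,0],0],[1,[-6.6,-1.05,0],0],[1,[-7.2,-1.14,0],0],[1,[-7.8,-1.24,0],0],[1,[-8.4,-1.33,0],0],[1,[-9,-1.43,0],0],[1,[-9.2,-1.46,0],0],[1,[-9.2,-1.46,0],0]]' 30; python3 -c "
from h import *
st()
S=look('scene','s20'); crop(S,'s20c',220,220,160,120,5); T=look('top','t20'); crop(T,'t20c',220,130,160,120,5)
for c in('top','scene'):
    for o in viewer.outline_of(c,'plate_grey')[:2]: print(c,round(o['p'],2),o['bbox'],rect(c,o['pixels'],.003))
"
```

```text
clock: 36.5
tool_pos: [0.6138, 0.1662, 0.0175]
eef_rot: [-0.078, 0.997, 0.0, 0.0]
contact_force: [-5.1, -0.6, 11.1]
opening: 0.005
t 36.5 pos [0.6138 0.1662 0.0175] a -171.1 F [-5.1 -0.6 11.1] M [ 0.    0.93 -0.04] open 0.005 q [-0.17  1.04 -0.3   1.65  0.53  0.54  0.93] tilt -1.000
top 0.73 [275.6, 187.9, 19.9, 36.9] [550.  170.1 101.   34.9  16.6]
top 0.69 [81.1, 205.2, 59.0, 124.2] [386.8 650.3 146.9 345.7  -4.3]
scene 0.78 [263.4, 309.9, 37.5, 24.3] [633.5 170.1  89.6  60.8  11. ]
scene 0.22 [216.4, 188.5, 40.5, 26.1] [ 431.8 -365.7  164.    58.2    2. ]
```

View pics/s20c.png

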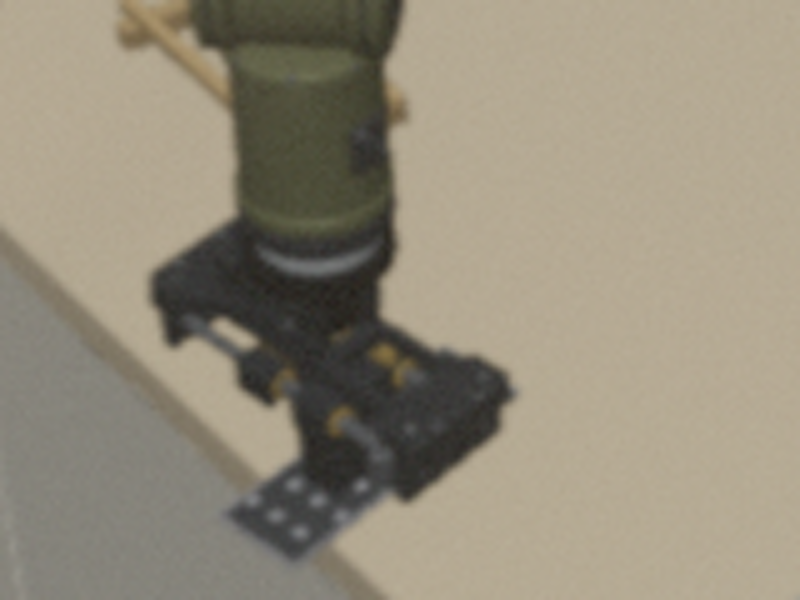

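View pics/t20c.png

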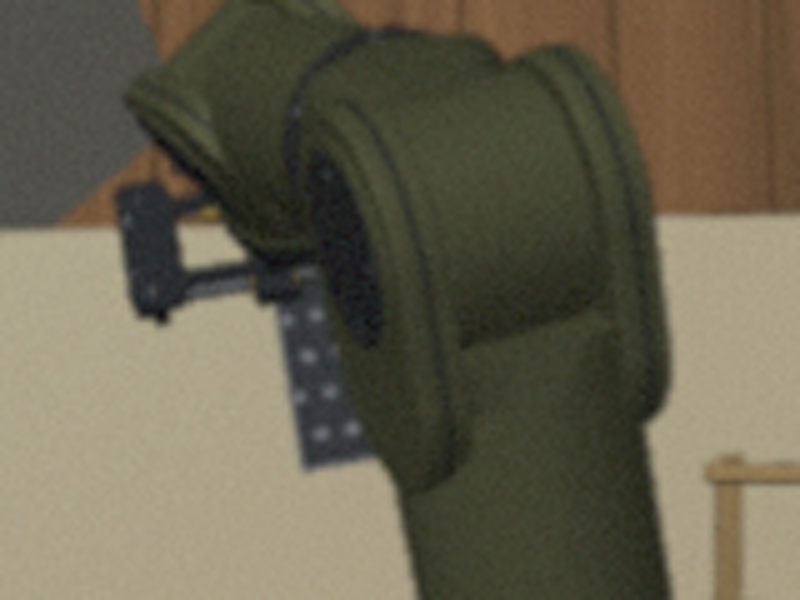

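```bash
python3 -m inch '[[1,[-0.3,-0.05,0],0],[1,[-0.6,-0.1,0],0],[1,[-0.6,-0.1,0],0],[1,[-0.6,-0.1,-0.5],0],[1,[-0.6,-0.1,-4],0],[1,[-0.6,-0.1,-8],0],[0,[4,-0.1,-12],0],[0,[9,-0.1,-15],0],[0,[12,-0.1,-15],0],[0,[14,-0.1,-15],0],[0,[14,-0.1,-15],0]]' 30; python3 -c "
from h import *
st()
S=look('scene','s21'); crop(S,'s21c',220,220,160,120,5); T=look('top','t21'); crop(T,'t21c',220,130,160,120,5)
for c in('top','scene'):
    for o in viewer.outline_of(c,'plate_grey')[:2]: print(c,round(o['p'],2),o['bbox'],rect(c,o['pixels'],.003))
"
```

```text
clock: 37.8
tool_pos: [0.473, 0.1419, 0.166]
eef_rot: [-0.079, 0.997, -0.001, -0.0]
contact_force: [-0.3, -0.4, 0.3]
opening: 0.44
t 37.8 pos [0.473  0.1419 0.166 ] a -170.9 F [-0.3 -0.4  0.3] M [ 0.06 -0.01  0.01] open 0.440 q [-0.16  0.68 -0.36  2.03  0.48  0.51  0.86] tilt -1.000
top 0.43 [272.7, 159.8, 21.2, 13.3] [667.9 165.1  60.3  29.5  63.1]
scene 0.63 [260.2, 288.7, 60.5, 45.0] [595.2 163.  174.7  58.6   8.9]
```

View pics/s21c.png

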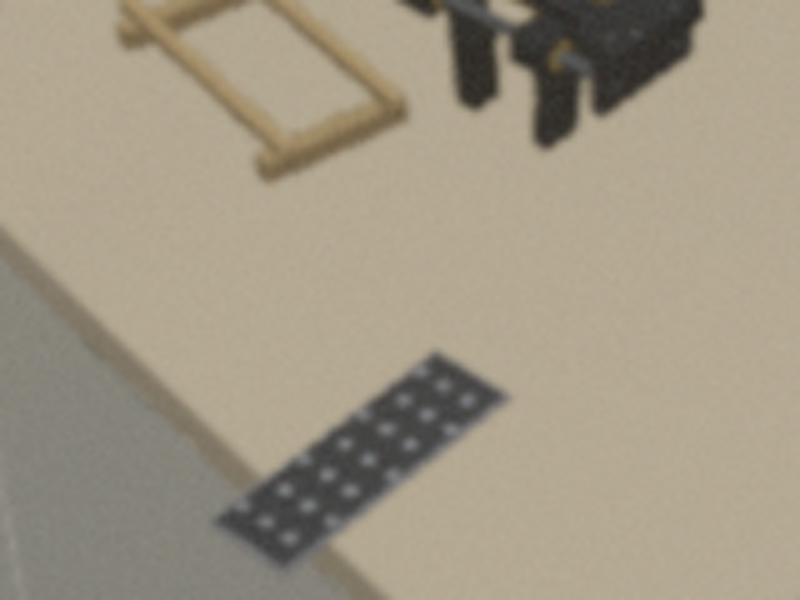

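View pics/t21c.png

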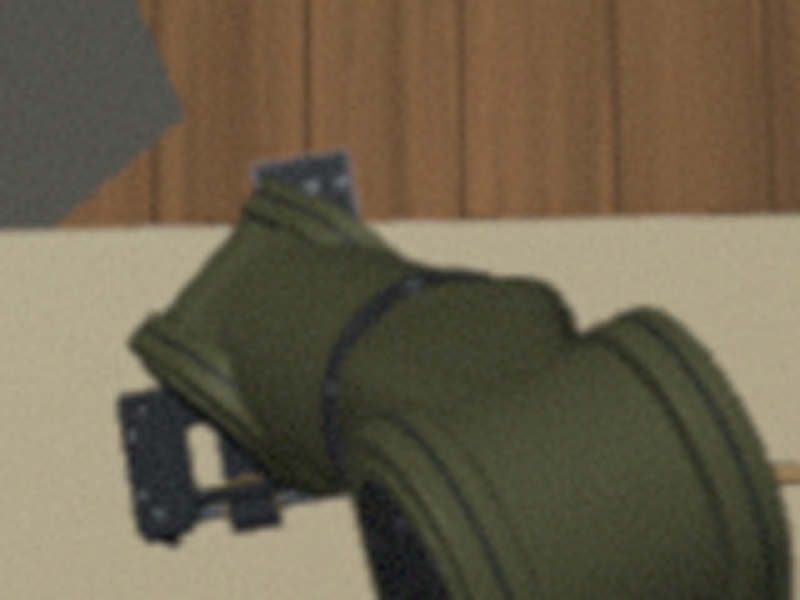

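```bash
python3 - <<'E'
from h import *
f=lambda p:np.array([220,130])+np.array(p)/5-.4
print(world("top",[f((254,165)),f((347,150))],.003).round(4)); print("edge",world("top",[f((300,221)),f((150,225))],0).round(4))
g=lambda p:np.array([220,220])+np.array(p)/5-.4
print("scene corners",world("scene",[g((217,522)),g((286,570)),g((435,352)),g((508,398))],.003).round(4)); print("edge",world("scene",[g((160,395)),g((380,592)),g((240,470))],0).round(4))
to(.653,.172,.0)
E
```

```text
[[0.6719 0.2019 0.003 ]
 [0.6793 0.1502 0.003 ]]
edge [[0.6401 0.1767 0.    ]
 [0.6398 0.2602 0.    ]]
scene corners [[0.6802 0.1538 0.003 ]
 [0.6723 0.2026 0.003 ]
 [0.518  0.1246 0.003 ]
 [0.5102 0.1773 0.003 ]]
edge [[0.6495 0.0552 0.    ]
 [0.6435 0.2417 0.    ]
 [0.6485 0.1283 0.    ]]
t 38.0 pos [0.4775 0.1433 0.1646] a -171.1 F [ 0.7 -0.2 -0.2] M [ 0.05 -0.03  0.04] open 0.617 q [-0.16  0.69 -0.36  2.02  0.48  0.51  0.86] tilt -1.000
shift cm [-17.74   0.1   16.5 ] dist 24.2 yaw 0
```

Overhang is only about 36 mm and the plate lies 9° oblique, so I give it another 10 mm of drag for finger clearance.

```bash
python3 -m inch '[[1,[-5,0,0],0],[1,[-9,0,0],0],[1,[-12.5,-0.4,3],0],[1,[-13.6,-0.4,8],0],[1,[-13.6,-0.4,12],0],[1,[-13.6,-0.4,14],0],[1,[-13.6,-0.4,14.6],0],[1,[-13.6,-0.4,14.9],0],[1,[-13.6,-0.4,15.0],0],[1,[-13.6,-0.4,15.0],0]]' 30; python3 -c "
from h import *
st()"
```

```text
clock: 39.0
tool_pos: [0.6112, 0.1611, 0.0174]
eef_rot: [-0.078, 0.997, 0.0, 0.001]
contact_force: [-8.2, -1.3, 27.9]
opening: 0.001
t 39.0 pos [0.6112 0.1611 0.0174] a -171.1 F [-8.2 -1.3 27.9] M [-0.26  1.79 -0.02] open 0.001 q [-0.17  1.04 -0.31  1.66  0.54  0.53  0.93] tilt -1.000
```

```bash
python3 -m inch '[[1,[-0.4,-0.06,-0.1],0],[1,[-0.8,-0.13,-0.1],0],[1,[-1.2,-0.19,-0.1],0],[1,[-1.2,-0.19,-0.1],0],[1,[-1.2,-0.19,-0.8],0],[1,[-1.2,-0.19,-4],0],[0,[-1.2,-0.19,-8],0],[0,[2,-0.1,-12],0],[0,[7,-0.1,-15],0],[0,[12,-0.1,-15],0],[0,[14,-0.1,-15],0],[0,[14,-0.1,-15],0]]' 30; python3 -c "
from h import *
st()
S=look('scene','s22'); crop(S,'s22c',220,220,160,120,5); T=look('top','t22'); crop(T,'t22c',220,130,160,120,5)
for c in('scene',):
    for o in viewer.outline_of(c,'plate_grey')[:2]: print(c,round(o['p'],2),o['bbox'],rect(c,o['pixels'],.003))
"
```

```text
clock: 40.2
tool_pos: [0.4692, 0.1363, 0.1646]
eef_rot: [-0.079, 0.997, -0.001, -0.002]
contact_force: [0.6, 0.1, 0.1]
opening: 0.523
t 40.2 pos [0.4692 0.1363 0.1646] a -170.9 F [0.6 0.1 0.1] M [0.01 0.02 0.05] open 0.523 q [-0.15  0.68 -0.37  2.05  0.49  0.5   0.85] tilt -1.000
scene 0.72 [255.8, 292.5, 62.3, 44.6] [607.6 163.4 173.7  58.7   9.8]
```

View pics/s22c.png

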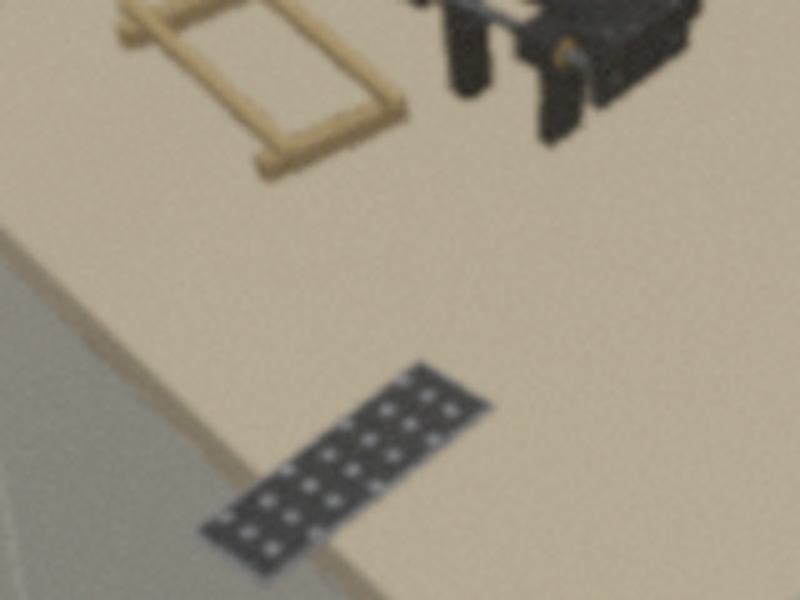

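View pics/t22c.png

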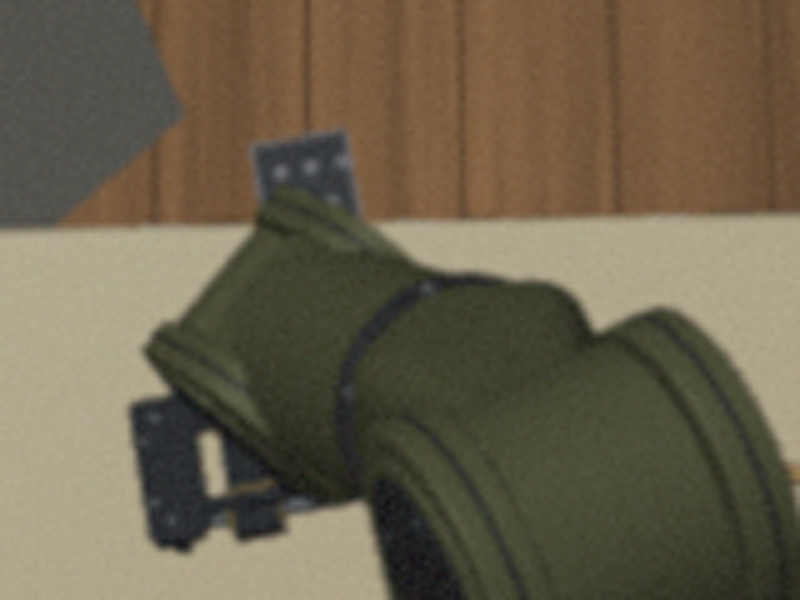

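Front end is now at x≈0.686 (top crop (300,138), edge row 220). Going to grip at (0.665, 0.173).

```bash
python3 -c "
from h import *
to(.665,.173,.0,189.3)"
```

```text
t 40.4 pos [0.4744 0.1379 0.1643] a -171.1 F [ 0.5  0.2 -0.3] M [ 0.04 -0.02 -0.01] open 0.659 q [-0.15  0.68 -0.37  2.04  0.49  0.5   0.86] tilt -1.000
shift cm [-19.33   0.5   16.48] dist 25.4 yaw -0.4
```

```bash
python3 -m inch '[[0,[-5,0.1,2],0],[0,[-10,0.2,5],0],[0,[-15,0.4,7],0],[0,[-19.3,0.5,9],0],[0,[-19.3,0.5,9],0],[0,[-19.3,0.5,9],0],[0,[-19.3,0.5,9],0],[0,[-19.3,0.5,12],0],[0,[-19.3,0.5,14],0],[0,[-19.3,0.5,15],0],[0,[-19.3,0.5,15.7],0],[0,[-19.3,0.5,16.3],0],[0,[-19.3,0.5,16.3],0]]' 30; python3 -c "
from h import *
st()
S=look('scene','s23'); crop(S,'s23c',220,220,160,120,5)"
```

```text
clock: 41.65
tool_pos: [0.6621, 0.1725, 0.001]
eef_rot: [-0.078, 0.997, -0.0, -0.0]
contact_force: [0.1, 0.3, 0.1]
opening: 1.0
t 41.6 pos [0.6621 0.1725 0.001 ] a -171.0 F [0.1 0.3 0.1] M [ 0.01 -0.   -0.01] open 1.000 q [-0.15  1.11 -0.34  1.48  0.52  0.64  0.99] tilt -1.000
```

View pics/s23c.png

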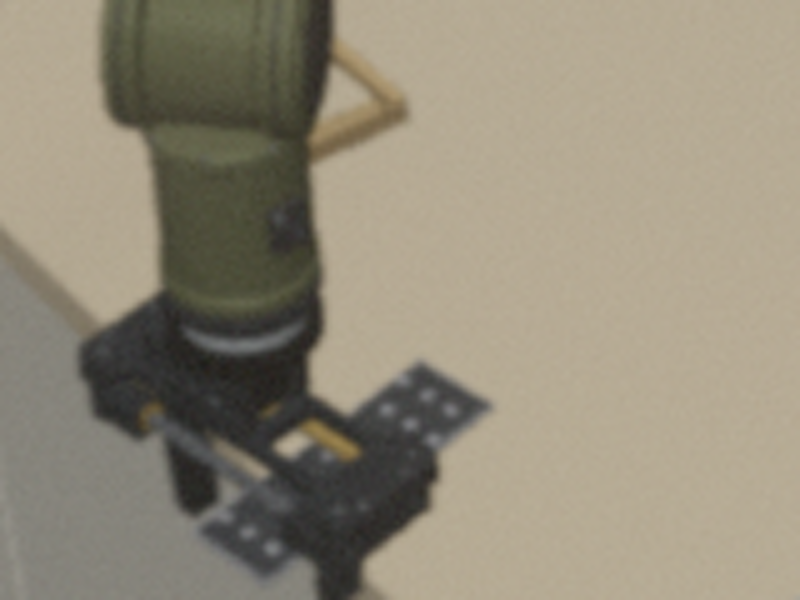

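```bash
python3 -m inch '[[1,[0,0,0],0],[1,[0,0,0],0],[1,[0,0,0],0],[1,[0,0,0],0],[1,[0,0,0],0],[1,[0,0,0],0],[1,[0,0,0],0],[1,[0,0,0],0],[1,[0,0,-1],0],[1,[0,0,-2],0],[1,[0,0,-3],0],[1,[0,0,-5],0],[1,[0,0,-7],0],[1,[0,0,-9],0],[1,[0,0,-11],0],[1,[0,0,-11],0]]' 55; python3 - <<'E'
from h import *
s,M,a=st()
S=viewer.snapshot("scene"); k=5; off=(200,190)
big=cv2.resize(S[off[1]:off[1]+120,off[0]:off[0]+160],None,fx=k,fy=k,interpolation=cv2.INTER_CUBIC)[:,:,::-1].copy()
x,y,z=s["tool_pos"]; th=np.radians(a-180)
P=place(box(-85,85,-27.5,27.5,(z-.001)*1000,(z+.002)*1000),(x-.059*np.cos(th),y-.059*np.sin(th),th))
draw(big,"scene",P,(255,255,0),k,off)
pr=(.450,-.1345,-.048)
for b in RB: draw(big,"scene",place(b,pr),(0,255,0),k,off)
cv2.imwrite("pics/hold2.png",big)
E
```

```text
clock: 43.3
tool_pos: [0.6645, 0.1735, 0.1157]
eef_rot: [-0.078, 0.997, 0.001, 0.003]
contact_force: [0.6, -0.5, -1.6]
opening: 0.6
t 43.3 pos [0.6645 0.1735 0.1157] a -171.0 F [ 0.6 -0.5 -1.6] M [ 0.09 -0.19  0.03] open 0.600 q [-0.12  0.96 -0.4   1.46  0.46  0.81  1.04] tilt -1.000
```

View pics/hold2.png

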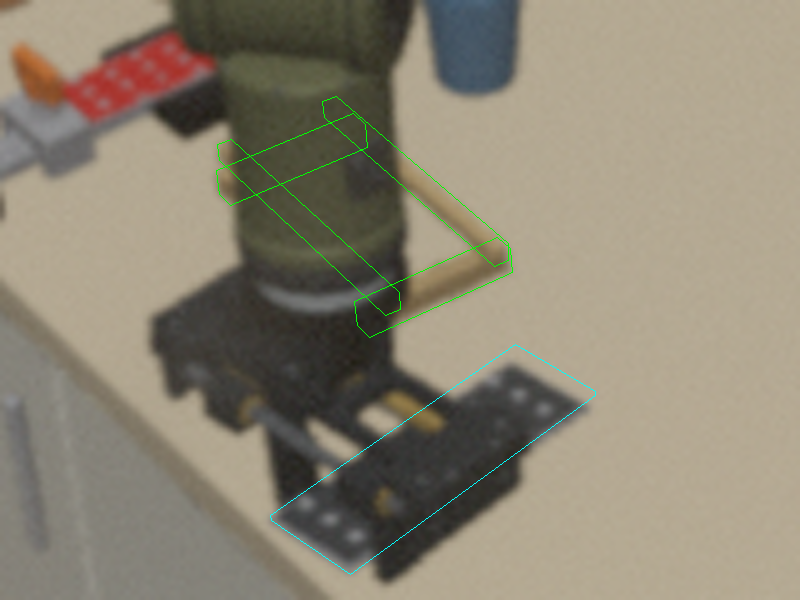

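Grey is held (opening 0.600), with a slight tail droop as before. I carry it to the rack centre, turned to the rack's -2.75°.

```bash
python3 -c "
from h import *
to(.510,-.138,.115,177.25)"
```

```text
t 43.4 pos [0.6635 0.1729 0.1137] a -171.0 F [-0.5 -0.3 -1.5] M [ 0.08 -0.13  0.01] open 0.600 q [-0.12  0.96 -0.4   1.46  0.46  0.81  1.04] tilt -1.000
shift cm [ 20.   -28.32  -0.24] dist 34.7 yaw 11.7
```

```bash
python3 -m inch '[[1,[0.7,-1,-0.2],0],[1,[2.2,-3,-0.2],1],[1,[4.2,-6,-0.2],2],[1,[6.4,-9,-0.2],3],[1,[8.5,-12,-0.2],4],[1,[10.6,-15,-0.2],5],[1,[12.7,-18,-0.2],6.5],[1,[14.8,-21,-0.2],8],[1,[17,-24,-0.2],10],[1,[18.8,-26.5,-0.2],11],[1,[19.7,-28,-0.2],11.7],[1,[20,-28.3,-0.2],11.7],[1,[20,-28.3,-0.2],11.7],[1,[20,-28.3,-0.2],11.7]]' 55; python3 -c "
from h import *
to(.510,-.138,.031,177.25)
S=look('scene','s24'); crop(S,'s24c',200,170,160,120,5); T=look('top','t24'); crop(T,'t24c',330,170,150,120,5)"
```

```text
clock: 44.75
tool_pos: [0.5093, -0.1367, 0.1131]
eef_rot: [0.023, 1.0, 0.001, 0.0]
contact_force: [-0.2, 0.7, -1.6]
opening: 0.603
t 44.8 pos [ 0.5093 -0.1367  0.1131] a 177.4 F [-0.2  0.7 -1.6] M [ 0.02 -0.22  0.02] open 0.603 q [ 0.38  0.8  -0.33  1.97  0.55  0.46  1.16] tilt -1.000
shift cm [-0.07 -0.13  8.21] dist 8.2 yaw 0.1
```

View pics/s24c.png

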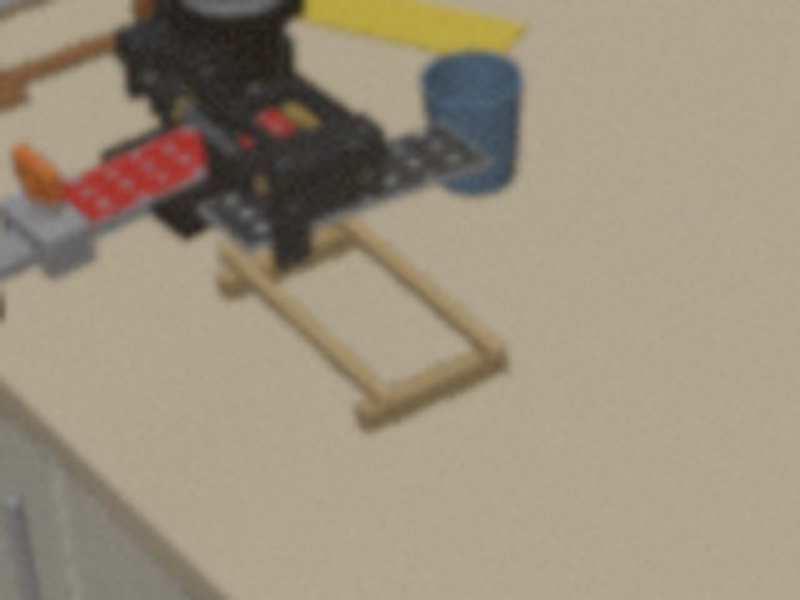

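View pics/t24c.png

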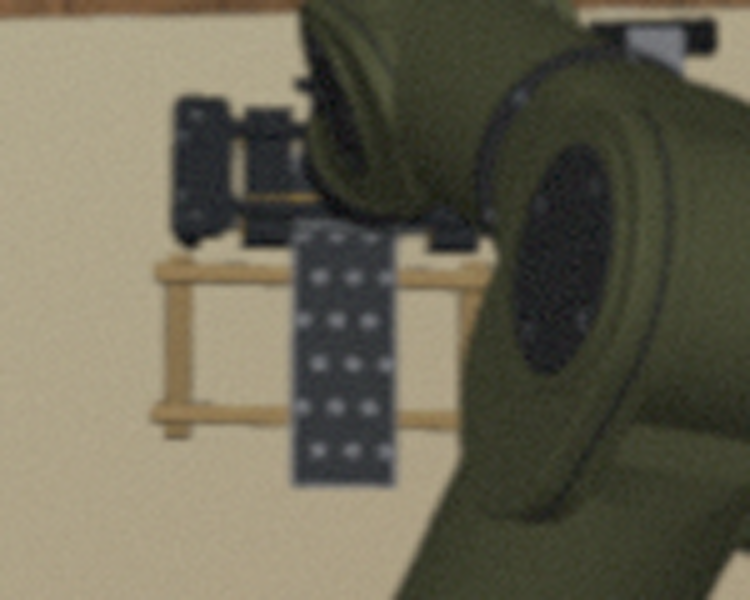

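```bash
python3 - <<'E'
from h import *
f=lambda p:np.array([330,170])+np.array(p)/5-.4
print("rear",world("top",[f((293,487)),f((395,487))],.104).round(4))
print("front bar ctr",world("top",[f((290,274))],.03).round(4),"rear bar",world("top",[f((290,415))],.03).round(4),"left ends",world("top",[f((156,271)),f((152,411))],.03).round(4))
E
```

```text
rear [[ 0.3668 -0.1051  0.104 ]
 [ 0.3658 -0.1569  0.104 ]]
front bar ctr [[ 0.4878 -0.1145  0.03  ]] rear bar [[ 0.4118 -0.1121  0.03  ]] left ends [[ 0.4907 -0.0427  0.03  ]
 [ 0.4153 -0.0386  0.03  ]]
```

The plate centre (0.451, -0.131) agrees with the bars' mid-line (0.449). Lowering.

```bash
python3 -m inch '[[1,[0,0,2],0],[1,[0,0,4],0],[1,[0,0,6],0],[1,[0,0,7],0],[1,[0,0,7.5],0],[1,[0,0,7.9],0],[1,[0,0,8.2],0],[1,[0,0,8.3],0],[1,[0,0,8.3],0]]' 55; python3 -c "
from h import *
st()
S=look('scene','s25'); crop(S,'s25c',200,170,160,120,5)"
```

```text
clock: 45.75
tool_pos: [0.5093, -0.138, 0.0312]
eef_rot: [0.024, 1.0, 0.0, 0.001]
contact_force: [-0.6, 1.5, 5.4]
opening: 0.601
t 45.8 pos [ 0.5093 -0.138   0.0312] a 177.3 F [-0.6  1.5  5.4] M [ 0.21  0.23 -0.1 ] open 0.601 q [ 0.3   0.94 -0.2   1.99  0.64  0.27  1.08] tilt -1.000
```

View pics/s25c.png

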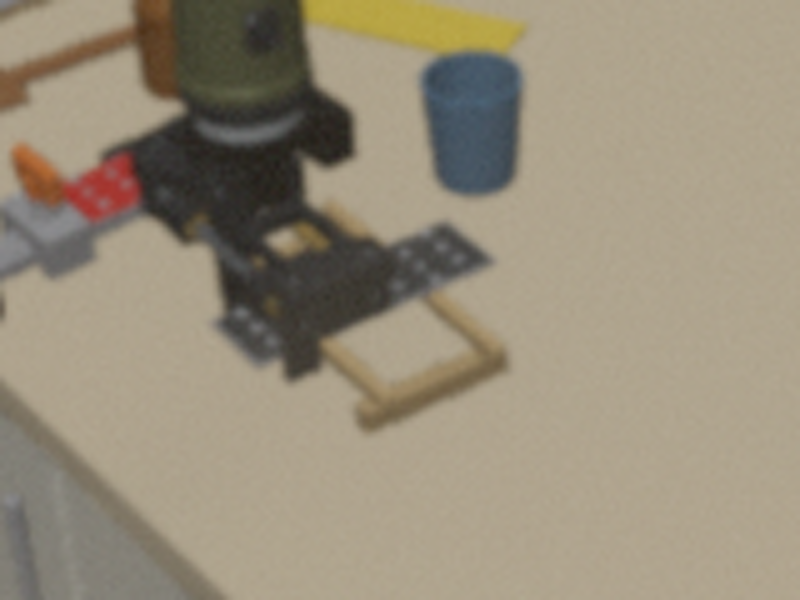

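Contact with the bars (Fz +5.4 N). Opening gently and rising.

```bash
python3 -m inch '[[0.25,[0,0,0],0],[0.25,[0,0,0],0],[0.25,[0,0,0],0],[0.25,[0,0,0],0],[0.25,[0,0,-2],0],[0.25,[0,0,-6],0],[0.25,[0,0,-11],0],[0.25,[0,0,-16],0],[0.25,[0,5,-16],0],[0.25,[0,10,-16],0],[0.25,[0,15,-16],0],[0.25,[0,20,-16],0],[0.25,[0,25,-16],0],[0.25,[0,30,-16],0],[0.25,[0,35,-16],0],[0.25,[0,35,-16],0],[0.25,[0,35,-16],0]]'; python3 - <<'E'
from h import *
st()
S=look('scene','s26'); crop(S,'s26c',170,160,160,120,5); T=look('top','t26'); crop(T,'t26c',340,160,160,120,5)
look('top','t26')
for c in('top','scene'):
  for n in('plate_red','plate_grey','plate_green'):
    for o in viewer.outline_of(c,n)[:2]: print(c,n,round(o['p'],2),rect(c,o['pixels'],.033))
b=np.zeros((480,640),np.uint8); m=cv2.inRange(cv2.cvtColor(T,cv2.COLOR_RGB2HSV),(5,160,110),(16,255,255)); b[175:215,445:485]=m[175:215,445:485]; print('knob',rect('top',b,.075))
E
```

```text
clock: 47.5
tool_pos: [0.5249, 0.2126, 0.19]
eef_rot: [0.022, 1.0, -0.0, -0.0]
contact_force: [0.2, -0.9, -0.5]
opening: 0.753
t 47.5 pos [0.5249 0.2126 0.19  ] a 177.5 F [ 0.2 -0.9 -0.5] M [-0.06  0.   -0.  ] open 0.753 q [-0.24  0.72 -0.39  1.8   0.39  0.7   0.68] tilt -1.000
top plate_red 0.9 [ 218.8 -401.6   54.3  168.5  -63.2]
top plate_red 0.69 [ 454.2 -324.1  170.6   54.2    1.3]
top plate_grey 0.7 [448.1 -72.7  64.3  97.2  -3.4]
top plate_grey 0.66 [ 449.8 -132.9   53.5  169.9   -2. ]
top plate_green 0.44 [ 465.2 -510.9   61.6  222.1   -1.4]
top plate_green 0.44 [384.8 638.7 140.6 334.9  -3.4]
scene plate_red 0.96 [ 454.6 -324.7  167.    61.5    3.1]
scene plate_red 0.83 [ 248.5 -370.3   65.6  174.4  -60.5]
scene plate_grey 0.65 [ 456.1 -133.4   59.6  167.1   -3. ]
knob [ 552.8 -319.8   43.    10.8   89.2]
```

View pics/s26c.png

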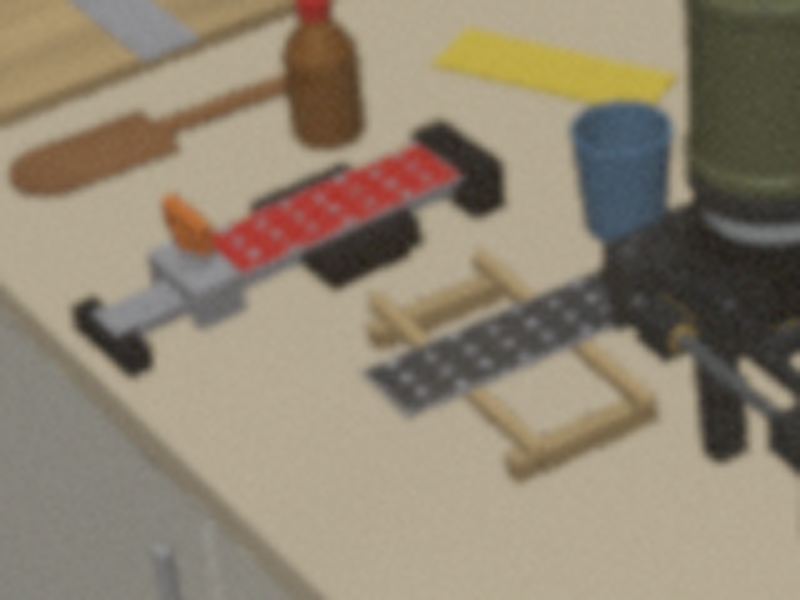

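View pics/t26.png

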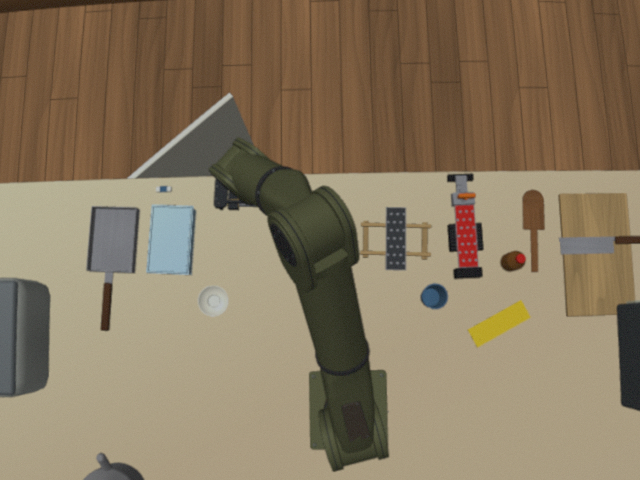

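View pics/t26c.png

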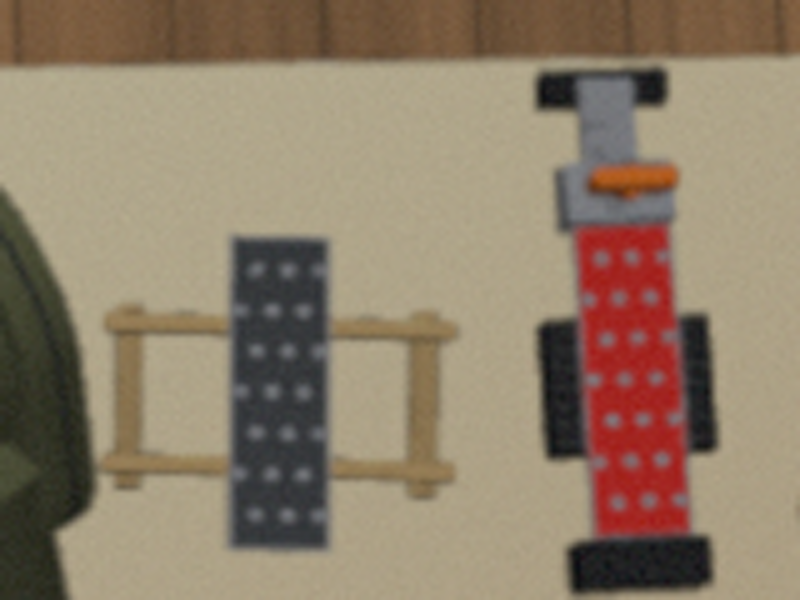

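Both placings check out (grey across both bars at top crop rows 238–547, red clamped), and the crockery is where it started. Handing in.

```bash
python3 -c "
from plant import r
print(r.finish_job())"
```

```text
the job is handed in; nothing more can be done
None
```

The job is done and handed in at about 48 s of the 210 s allowed; no verdict came back.

**What I did:**
- **Red plate:** I loosened the orange knob by about 65° and drew the jaw back. I dragged the red plate out past the front edge, gripped it by its sides and laid it on the bed. I pushed the jaw in until it stopped hard at about 12 N, then tightened the knob. The turning moment rose to 0.75 N·m at the clockwise stop, above the 0.2 N·m it needs at most.
- **Grey plate:** I dragged and gripped it the same way and laid it across both rack bars. After the main drag it overhung only about 36 mm, so I dragged it another 10 mm before gripping.
- **Green plate:** I saw none. The detector's green reports were low-confidence hits on other things.

**Last checks:**

| Item | Measured |
|---|---|
| Red plate | within about 2 mm of the seat along the rail, 1–3 mm off across it, 1–3° of yaw |
| Jaw | touching the plate in the picture |
| Grey plate | top camera: about 1 mm from the rack centre along x, 2 mm across |
| Bystanders | same positions in the picture as at the start |

**Disagreements:**
- The two cameras differ by about 6 mm on the grey plate's x (0.450 and 0.456 m); both are within the limit.
- The knob bar's angle read -81° in one picture and 89° in the last, which I take as measuring noise. I judged the knob tight from the moment, not from the angle.

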